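# Set the bead polisher's slotted selector with a regripped screwdriver

### The job

Pick up the orange flat screwdriver from the table and lay it in the slanted tool rest, let go, and take it again by the end of its handle, in line with its shaft. With its blade gently turn the slotted selector of the bead polisher a quarter turn clockwise, from the grey dot all the way to its stop at the orange dot, then lay the screwdriver back in the rest and let go. Keep the fingers off the polisher and do not push the jar, the dish or the spool about.

Things in the scene. Friction and masses are not known exactly. Their poses are not given: they have to be found in the camera images.
- driver: Flat screwdriver, 90 g, 130 mm long, axis along its x. Origin at the tip (middle of the blade's edge), +x points out of the tip, handle towards -x. Orange handle with black bands, 18 x 18 mm square, faces square to y and z, from 58 to 130 mm behind the tip. Centre of mass 68 mm behind the tip. Starts lying on its handle on the table, axis level, 9 mm up.
- driver_tip (a point): Middle of the screwdriver's blade edge (the origin of driver, same axes). The blade is 13 mm wide along y, 2.5 mm thick along z, 12 mm long; behind it a 7 mm round steel shaft.
- driver_end (a point): Centre of the handle's end, 130 mm from the tip.
- tool_rest: Fixed slanted rest: dark base plate 125 x 70 x 8 mm, grey open trough at most 38 mm wide. Origin under the plate's middle. A screwdriver in it leans 35 degrees from vertical: its axis rises from rest_foot along (-0.574, 0, 0.819) in the rest's frame. The trough's open upper side looks along (0.819, 0, 0.574); its floor lies 9 mm below the axis.
- rest_foot (a point): Where the blade tip rests when the screwdriver is home: rest's x +35, z 18 mm, on a foot stop (cheeks 22 mm apart, 17 mm long). Further up, from 56 to 82 mm along the axis, side walls 22 mm apart (flared) stand beside the handle, up to 19 mm past the axis on the open side. Above 82 mm the handle stands free of the rest.
- rest_top (a point): Where the centre of the handle's end is when the screwdriver lies home in the rest.
- polisher: Fixed bead polisher, 150 x 180 mm, white base 38 mm high with a blue drum on rollers on its +x half (drum top 104 mm; drum and frame begin 38 mm behind the selector's axis). Origin under its middle; the selector's axis is upright, at x -40, y +10 mm. A grey dot stands beside the selector on +y, an orange dot on +x.
- slot (a point): Centre of the slot's floor, on the selector's upright axis, 40 mm above the table; turns with the selector, y along the slot. Slot 4.5 mm wide, 17 mm long, closed at both ends, 5 mm deep. The brass face (45 mm up, red index dot at one slot end) lies 2 mm below the rim of a black bezel, inner radius 11.5, outer 17 mm.
- selector (a joint): Angle of the slotted selector, rad: 0 = index at the grey dot, slot along the polisher's y; grows clockwise seen from above; hard stop at 1.571 = index at the orange dot, slot along the polisher's x. Stiff (about 0.05 N m of friction), stays where left. The blade has about 0.15 rad of play in the slot each way.
- wax_jar: Bystander: loose low white jar, 45 mm across, 17 mm high; origin under its middle.
- bead_dish: Bystander: loose glass dish, 67 mm across, 18 mm high; origin under its middle.
- blue_spool: Bystander: loose standing spool of blue thread, 51 mm across, 60 mm high; origin under its middle.
Things that resemble listed ones, but are neither listed nor needed, are in the scene too. Leave any blue or white look-alike of the driver alone.

How it is judged (in metres and radians):
On the way, in this order (a step that is already met when the one before it is completed fails the run):
1. The screwdriver lies in the tool rest, let go (distance between driver_tip and rest_foot below 0.02 m and distance between driver_end and rest_top below 0.02 m and contact force between the fingers and driver below 0.05 N), for 0.2 s.
2. The selector is at its orange-dot stop, the screwdriver's blade still in its slot (value of joint selector above 1.45 rad and distance between driver_tip and slot below 0.008 m), for 0.2 s.
At the end, for the whole second after the job is handed in: The selector stands at the orange dot (within 0.12 rad of its stop) and the screwdriver lies still and let go in the tool rest, its tip within 20 mm of rest_foot and its handle's end within 20 mm of rest_top (all of step 1 and value of joint selector above 1.45 rad and linear speed of driver below 0.02 m/s); the robot touches nothing.
It fails at once if The jar, the dish or the spool is pushed more than 30 mm (distance of any of wax_jar, bead_dish, blue_spool from where it was at the start of the episode above 0.03 m).
It fails at once if The screwdriver bears on the polisher or its selector with more than 60 N (contact force between driver and polisher above 60 N).
It fails at once if The fingers touch the polisher (contact force between the fingers and polisher above 1 N).
It also fails if it takes over 72 s, if anything falls off the work surface, if the arm or the gripper's body presses on something with over 40 N, if the wrist force passes 120 N, or if a joint passes its speed limit or range.

### The arm

A 6-joint arm with a two-finger parallel gripper is mounted at the origin on a cart in front of the work surface, level with it; the furniture and walls round the work are solid. World frame = base frame: x ahead of the robot, y to its left, z up, the work surface at z = 0. Lengths are in m, angles in degrees, forces in N, time in s.
With the tool pointing down it reaches from about 0.35 to 0.875 m from the base axis. Payload 4.2 kg.
Tool frame: the origin (TCP) lies at the very end of the fingers, on their centre line; the grasp point (between the pads) lies 19 mm behind it; z points along the fingers, y is the direction in which the jaws open and shut (so a half turn about z gives the same grasp; the last joint's range is limited). The gripper opens to 87 mm and grips with 3 to 60 N. Pads are 19 mm wide; open, the fingers measure 117 mm over their backs; the gripper's body (75 mm by 190 mm) begins 51 mm behind the grasp point.
Start: joints at [89.76, 22.042, 0.453, 0, -68.411, -14.817], TCP at [0.162, 0.604, 0.223] pointing down, gripper open.
Joint ranges: [-179.83, 179.83], [-69.29, 118.12], [-61.27, 80.66], [-181.25, 117.63], [-171.15, -9.14], [-177.46, 177.46]. Speed limits (degrees/s): [159.86, 159.86, 180, 180, 180, 180].

### API

Orientations are given as a 3x3 rotation matrix whose columns are the frame's x, y, z axes.
In Python, from station import r, imaging gives the robot as it stands. The module is installed in compiled form; this text tells all that it offers.
- The arm moves only by the tool move_arm, never from a script. Its argument "motion" is one flat list of numbers, 7 for each row, row after row: the shift along the tool's x, y, z in units of 40 mm (1.0 is 40 mm), then the turn, a rotation vector about the tool's x, y, z in units of 5 degrees (1.0 is 5 degrees), then the gripper's target within -1 to 1 (shut at 1, half-way at 0, fully open at -1). In form: [dx, dy, dz, wx, wy, wz, gripper, dx, dy, dz, wx, wy, wz, gripper, ...]. A call has 1 to 20 rows; each row is the pose to reach, as a shift and turn from the pose measured when the call began, along the tool's axes at that moment; what a row does not reach only later rows make up. A row lasts 1/12 s, in which the tool goes at most 41.7 mm and 7.16 degrees, less where a joint would pass 70% of its speed; a pose out of reach is approached as far as the arm can. A call with a gripper value outside its range is refused whole. The fingers move at their own pace and stop on an object; the grip force is fixed at half the most. Time passes only in rows, so rows that repeat a pose let the fingers close. It gives the time, the measured TCP pose, the force and the opening at its end, in the units of the state.
- r.sense(): the state, without advancing time (a new reading comes with each control period).
- imaging.capture(name): name is "side" or "top" or "wrist"; returns the picture (480x640x3 uint8, blue, green, red); there is no depth.
- imaging.camera_params(name): a dict with "intrinsics" (3x3 intrinsics, pixels), "world_from_camera" (4x4, takes a point from camera to world coordinates). Camera axes: x right, y down, z forward; pixel columns grow to the right and rows downward; lengths in m; the calibration is good to about 2 mm. The wrist camera is an equidistant fisheye: a pixel r from the principal point sees the ray r / f radians off the axis. A picture is of the moment at which its call begins: read the wrist's pose just before it. camera_params takes no time and is no camera call; for the wrist camera it gives the pose at the moment of the call.
- r.finish_job(): hands the job in, once; it reports no verdict.
The state is a dict: "time_s": time; "joints": joint angles; "joint_velocities": joint speeds; "effort": joint torques, N m; "tcp_pos": TCP position; "ee_rot": TCP orientation; "wrist_force": force on the tool from outside, world axes, zero at the start; "moment": the same for the moment, N m; "gripper_width": opening from 0.0 (shut) to 1.0 (fully open).
Only numpy, scipy, OpenCV 4.12 (cv2) and the standard library are available. Lean on these libraries where they do the work, as an engineer would, in place of code of your own. Each camera call takes 0.05 s, during which the arm holds its last target.

## Working session

There is one attempt and no reset: what is moved stays moved. The work goes in short steps, Python scripts to look and compute and a tool call to move; the robot and the scene stay as the last step left them, time stands still between calls to the robot, and variables do not carry over. Pictures are saved under pics/ and viewed, and the job is handed in when it is done.

Besides the shell and the picture viewer there is one more tool, called after "Emit:" as a command line: name --argument value ..., lists and objects as JSON in quotes. move_arm: Moves the arm, as the interface text tells. Its arguments: {"type":"object","properties":{"motion":{"type":"array","items":{"type":"number"}}},"required":["motion"]}

```bash
mkdir -p pics; ls; cat > h.py <<'E'
import numpy as np, cv2
from station import r, imaging
def cap(n,f):
    im=imaging.capture(n); cv2.imwrite('pics/'+f,im); return im
def ray(n,u,v,P=None):
    P=P or imaging.camera_params(n); K=np.array(P['intrinsics']); T=np.array(P['world_from_camera'])
    x=(u-K[0,2])/K[0,0]; y=(v-K[1,2])/K[1,1]
    if n=='wrist':
        t=np.hypot(x,y); d=np.array([np.sin(t)*x/max(t,1e-9),np.sin(t)*y/max(t,1e-9),np.cos(t)])
    else:
        d=np.array([x,y,1.]); d/=np.linalg.norm(d)
    return T[:3,3],T[:3,:3]@d
def onz(n,u,v,z,P=None):
    o,d=ray(n,u,v,P); return o+d*(z-o[2])/d[2]
def proj(n,p,P=None):
    P=P or imaging.camera_params(n); K=np.array(P['intrinsics']); T=np.array(P['world_from_camera'])
    c=T[:3,:3].T@(np.array(p)-T[:3,3])
    if n=='wrist':
        t=np.arctan2(np.hypot(c[0],c[1]),c[2]); s=t/max(np.hypot(c[0],c[1]),1e-9)
        return np.array([K[0,0]*c[0]*s+K[0,2],K[1,1]*c[1]*s+K[1,2]])
    return np.array([K[0,0]*c[0]/c[2]+K[0,2],K[1,1]*c[1]/c[2]+K[1,2]])
E
python3 - <<'E'
from h import *
np.set_printoptions(precision=4,suppress=True)
for n in ('side','top','wrist'):
    cap(n,n+'0.png'); P=imaging.camera_params(n); print(n,np.array(P['intrinsics']),np.array(P['world_from_camera']))
s=r.sense(); print(s)
E
```

```text
pics
side [[492.7038   0.     311.1169]
 [  0.     492.7038 245.7126]
 [  0.       0.       1.    ]] [[-0.9895 -0.0527  0.1343  0.3381]
 [-0.1433  0.4639 -0.8742  1.1679]
 [-0.0162 -0.8843 -0.4667  0.7256]
 [ 0.      0.      0.      1.    ]]
top [[556.6496   0.     328.4343]
 [  0.     556.6496 237.0744]
 [  0.       0.       1.    ]] [[ 0.0071 -0.9944  0.105   0.3921]
 [-1.     -0.007   0.0015 -0.0084]
 [-0.0007 -0.105  -0.9945  1.3943]
 [ 0.      0.      0.      1.    ]]
wrist [[371.6483   0.     319.353 ]
 [  0.     371.6483 232.8367]
 [  0.       0.       1.    ]] [[-0.2597 -0.9229 -0.2843  0.2396]
 [-0.9657  0.2488  0.0744  0.5814]
 [ 0.0021  0.2939 -0.9558  0.3835]
 [ 0.      0.      0.      1.    ]]
{'time_s': 0.15, 'joints': array([ 89.7586,  22.0795,   0.3988,  -0.019 , -68.4119, -14.8173]), 'joint_velocities': array([-0.0279, -0.0913,  0.1176,  0.0688,  0.1022, -0.1961]), 'effort': array([  0.0012, -39.1052,  18.7585,   4.2222,   0.0123,  -0.0001]), 'tcp_pos': array([0.1622, 0.6031, 0.2217]), 'ee_rot': array([[ 0.9656, -0.2599, -0.0003],
       [-0.2599, -0.9656, -0.0016],
       [ 0.0001,  0.0016, -1.    ]]), 'wrist_force': array([0.5194, 0.5467, 0.1982]), 'moment': array([ 0.0231, -0.0338,  0.0308]), 'gripper_width': 1.0005300638424348}
```

View pics/side0.png

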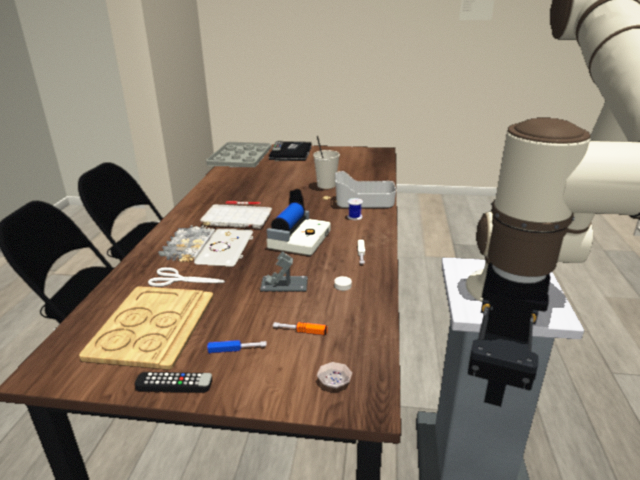

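View pics/top0.png

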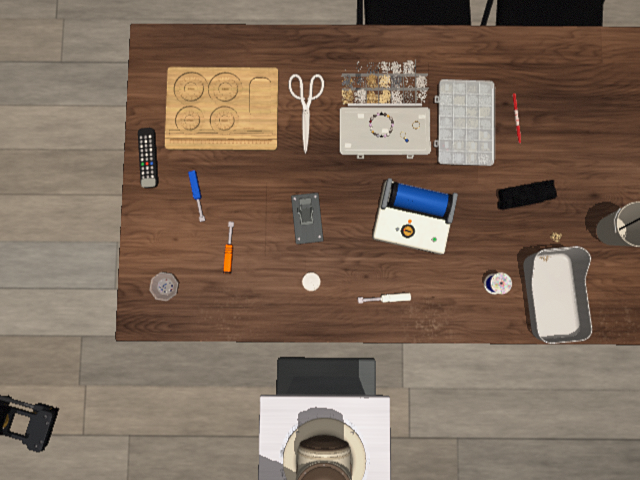

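View pics/wrist0.png

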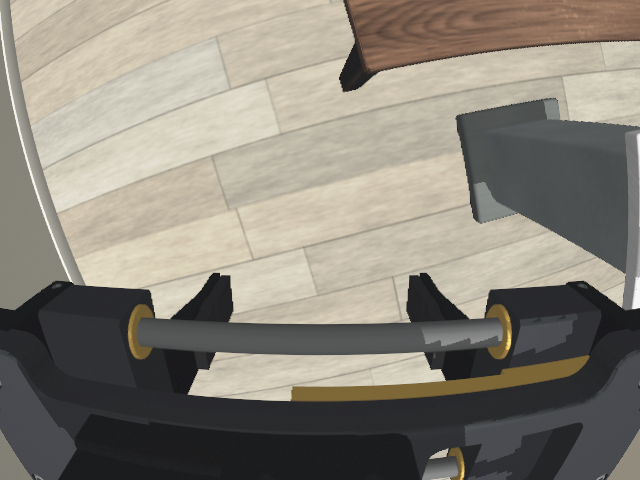

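```bash
python3 - <<'E'
import cv2
im=cv2.imread('pics/top0.png')
a=cv2.resize(im[160:310,140:340],None,fx=4,fy=4,interpolation=cv2.INTER_CUBIC);cv2.imwrite('pics/c1.png',a)
a=cv2.resize(im[170:270,280:470],None,fx=4.2,fy=4.2,interpolation=cv2.INTER_CUBIC);cv2.imwrite('pics/c2.png',a)
im=cv2.imread('pics/side0.png')
a=cv2.resize(im[180:350,200:400],None,fx=3.5,fy=3.5,interpolation=cv2.INTER_CUBIC);cv2.imwrite('pics/c3.png',a)
E
```

```text
(no output)
```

View pics/c1.png

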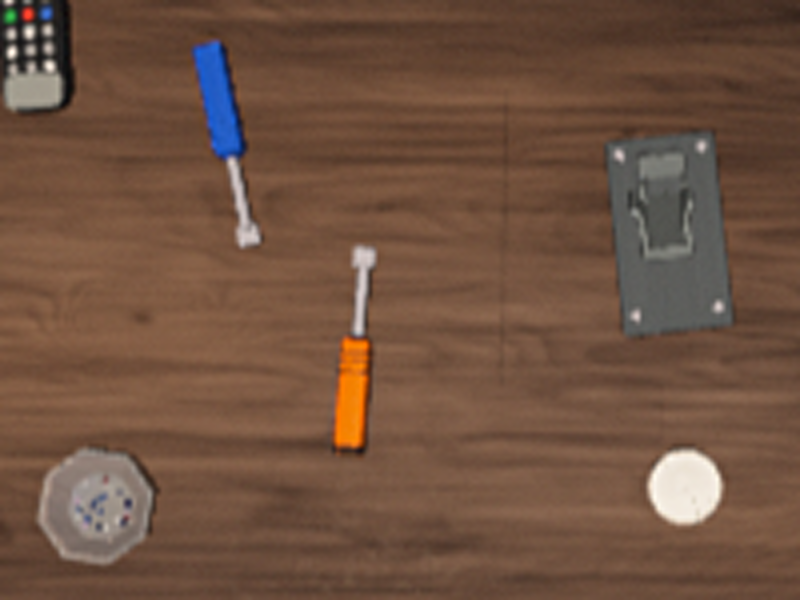

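View pics/c2.png

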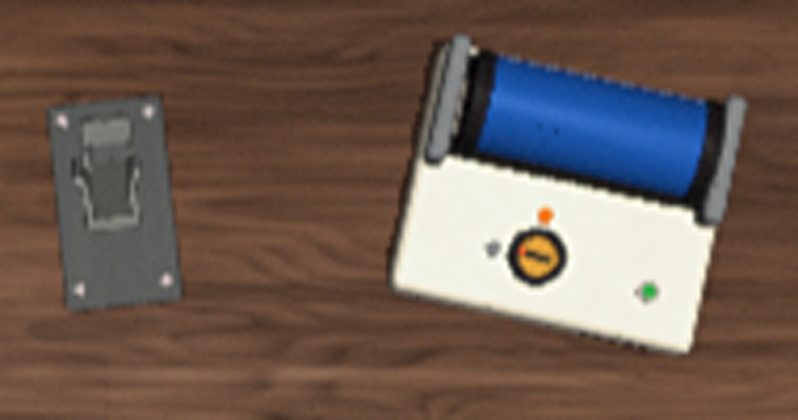

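View pics/c3.png

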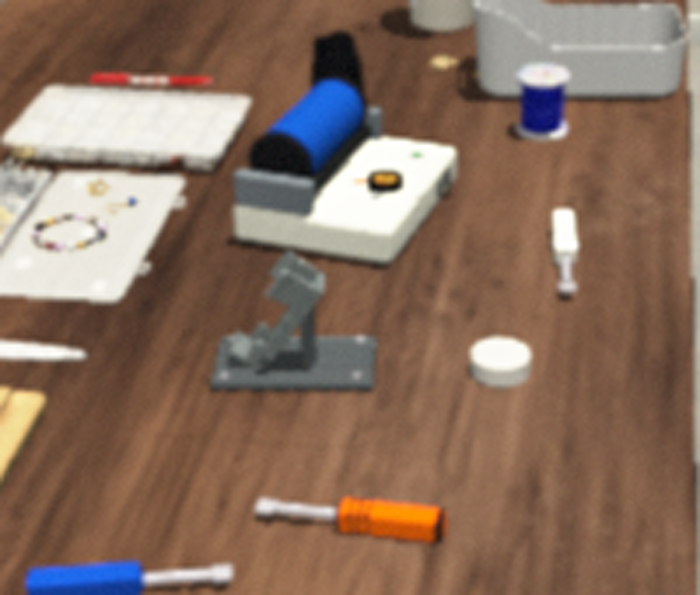

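```bash
cat > m.py <<'E'
from h import *
np.set_printoptions(precision=4,suppress=True)
im=cv2.imread('pics/top0.png'); hsv=cv2.cvtColor(im,cv2.COLOR_BGR2HSV)
def comps(mask,amin=15):
    n,l,s,c=cv2.connectedComponentsWithStats(mask.astype(np.uint8))
    return [(s[i,4],c[i].round(1),s[i,:4],l==i) for i in range(1,n) if s[i,4]>=amin]
H,S,V=[hsv[...,i].astype(int) for i in range(3)]
org=(H>5)&(H<18)&(S>200)&(V>180)
print('orange'); 
for a,c,b,l in comps(org,6):
    print(a,c,b)
    if a>100:
        pts=np.argwhere(l)[:,::-1].astype(np.float32); 
        rct=cv2.minAreaRect(pts); print(rct); 
        W=np.array([onz('top',u,v,.014)[:2] for u,v in pts]); m=W.mean(0); w,e=np.linalg.eigh(np.cov(W.T)); d=e[:,1]; d=d if d[0]>0 else -d
        t=(W-m)@d; print('handle mean',m,'dir',d,np.degrees(np.arctan2(d[1],d[0])),'ext',t.min(),t.max())
sub=(slice(215,242),slice(222,238))
tipm=np.zeros_like(org); tipm[sub]=((S<70)&(V>110))[sub]
for a,c,b,l in comps(tipm,6):
    pts=np.argwhere(l)[:,::-1]; W=np.array([onz('top',u,v,.009)[:2] for u,v in pts]); t=(W-m)@d; k=t>t.max()-.012
    print('tip',a,c,'max along',t.max(),'lat blade',((W-m)@np.array([-d[1],d[0]]))[k].mean())
print('handle end',m+d*((W-m)@d).max()-d*.13)
# rest plate
pl=np.zeros_like(org); pl[185:250,285:330]=((S<60)&(V<140)&(V>40))[185:250,285:330]
big=max(comps(pl),key=lambda q:q[0]); print('plate',big[0],big[1])
cnt=cv2.findContours(big[3].astype(np.uint8),cv2.RETR_EXTERNAL,cv2.CHAIN_APPROX_NONE)[0][0]
W=np.array([onz('top',u,v,.008)[:2] for u,v in cv2.convexHull(cnt)[:,0]],np.float32); rr=cv2.minAreaRect(W); print('plate rect',rr)
# polisher
for nm,ms,z in (('drum',(H>100)&(H<125)&(S>150)&(V>80),.09),('green',(H>40)&(H<80)&(S>100),.038)):
    for a,c,b,l in comps(ms,6): print(nm,a,c,onz('top',*c,z)[:2])
for a,c,b,l in comps(org,4): print('o',a,c,onz('top',*c,.038)[:2])
wh=np.zeros_like(org); wh[190:260,365:460]=((S<60)&(V>200))[190:260,365:460]
big=max(comps(wh),key=lambda q:q[0]); cnt=cv2.findContours(big[3].astype(np.uint8),cv2.RETR_EXTERNAL,cv2.CHAIN_APPROX_NONE)[0][0]
W=np.array([onz('top',u,v,.038)[:2] for u,v in cv2.convexHull(cnt)[:,0]],np.float32); print('white',cv2.minAreaRect(W)); print(cv2.approxPolyDP(W.reshape(-1,1,2),.012,True)[:,0])
bz=np.zeros_like(org); bz[222:240,398:418]=((V<90))[222:240,398:418]
br=np.zeros_like(org); br[222:240,398:418]=((S>120)&(H<30)&(V>90))[222:240,398:418]
for q in (bz,br,bz|br):
  for a,c,b,l in comps(q,6): print('sel',a,c,b,onz('top',*c,.046)[:2])
E
python3 m.py
```

```text
orange
173 [227.4 257.7] [224 245   8  27]
((227.3970489501953, 257.8382263183594), (6.749292373657227, 26.15350914001465), 4.39870548248291)
handle mean [0.4845 0.2443] dir [ 0.9993 -0.0384] -2.2013484456611407 ext -0.03280450213118413 0.03209790268433038
tip 75 [230.  229.6] max along 0.09278239331616925 lat blade -0.001111019669212676
handle end [0.4473 0.2457]
plate 1325 [306.7 218. ]
plate rect ((0.5865788459777832, 0.04847901687026024), (0.12459705770015717, 0.06880535930395126), 6.446025371551514)
drum 8 [151.1 163.1] [0.7047 0.4187]
drum 199 [194.2 184.6] [0.6532 0.3139]
drum 1148 [420.9 199.9] [ 0.6201 -0.2252]
green 12 [142.  163.5] [0.716  0.4583]
green 8 [434.1 238.9] [ 0.5327 -0.2652]
o 5 [409.4 220.8] [ 0.577  -0.2051]
o 173 [227.4 257.7] [0.483  0.2398]
white ((0.5557053089141846, -0.21028965711593628), (0.17614206671714783, 0.07996361702680588), 77.65845489501953)
[[ 0.6058 -0.1329]
 [ 0.5795 -0.2877]
 [ 0.5672 -0.3022]
 [ 0.5007 -0.2865]
 [ 0.5363 -0.118 ]]
sel 60 [407.  230.8] [401 225  14  13] [ 0.5512 -0.1979]
sel 74 [407.5 230.6] [403 226  10  10] [ 0.5517 -0.1991]
sel 137 [407.3 230.6] [401 225  14  13] [ 0.5517 -0.1986]
```

```bash
cat >> h.py <<'E'
from scipy.spatial.transform import Rotation as Ro
np.set_printoptions(precision=4,suppress=True)
def row(p,R,base=None):
    s=r.sense() if base is None else base; R0=s['ee_rot']
    a=R0.T@(np.array(p)-s['tcp_pos'])/.04; w=Ro.from_matrix(R0.T@R).as_rotvec(degrees=True)/5
    return np.r_[a,w].round(3)
def frame(z,y):
    z=np.array(z,float);z/=np.linalg.norm(z);y=np.array(y,float);y-=z*(y@z);y/=np.linalg.norm(y)
    return np.c_[np.cross(y,z),y,z]
def st():
    s=r.sense(); print('t',round(s['time_s'],2),'J',s['joints'].round(2),'p',s['tcp_pos'],'F',s['wrist_force'].round(2),'M',s['moment'].round(3),'w',round(s['gripper_width'],3)); print(s['ee_rot']); return s
import json,os
def log():
    s=r.sense(); open('log.jsonl','a').write(json.dumps([list(s['joints']),list(s['tcp_pos']),s['ee_rot'].tolist()])+'\n')
D=np.array([.9993,-.0384,0]); TIP0=np.array([.578,.2407,.009])
E
cat > p1.py <<'E'
from h import *
log()
t=np.radians(25); z=np.array([D[0]*np.sin(t),D[1]*np.sin(t),-np.cos(t)]); y=np.array([D[1],-D[0],0])
R=frame(z,y); g=TIP0-.105*D; g[2]=.007; g=g+D*.0014
for h in (.1,.0): print(h,g-z*h,row(g-z*h,R))
E
python3 p1.py
```

```text
0.1 [0.4322 0.2463 0.0976] [ 8.836  6.854  3.115  0.58   4.98  -2.528]
0.0 [0.4745 0.2447 0.007 ] [ 9.866  6.615  5.38   0.58   4.98  -2.528]
```

Emit:
move_arm --motion '[8.84,6.85,3.1,0.58,4.98,-2.53,-0.3,8.84,6.85,3.1,0.58,4.98,-2.53,-0.3,8.84,6.85,3.1,0.58,4.98,-2.53,-0.3,8.84,6.85,3.1,0.58,4.98,-2.53,-0.3,8.84,6.85,3.1,0.58,4.98,-2.53,-0.3,8.84,6.85,3.1,0.58,4.98,-2.53,-0.3,8.84,6.85,3.1,0.58,4.98,-2.53,-0.3,8.84,6.85,3.1,0.58,4.98,-2.53,-0.3,8.84,6.85,3.1,0.58,4.98,-2.53,-0.3,8.84,6.85,3.1,0.58,4.98,-2.53,-0.3,8.84,6.85,3.1,0.58,4.98,-2.53,-0.3,8.84,6.85,3.1,0.58,4.98,-2.53,-0.3,8.84,6.85,3.1,0.58,4.98,-2.53,-0.3,8.84,6.85,3.1,0.58,4.98,-2.53,-0.3]'

```text
time_s: 1.32
tcp_pos: [0.4332, 0.2446, 0.098]
ee_rot: [[0.906, -0.042, 0.422], [-0.038, -0.999, -0.018], [0.422, 0.001, -0.907]]
wrist_force: [-0.1, -0.2, 0.1]
gripper_width: 0.649
```

```bash
python3 - <<'E'
from h import *
st(); cap('wrist','w1.png')
E
python3 p1.py
```

```text
t 1.32 J [ 41.71  10.05 -59.77  84.45 -17.2  -35.52] p [0.4332 0.2446 0.098 ] F [-0.05 -0.21  0.14] M [0.026 0.871 0.04 ] w 0.649
[[ 0.9057 -0.0422  0.4218]
 [-0.038  -0.9991 -0.0183]
 [ 0.4222  0.0006 -0.9065]]
0.1 [0.4322 0.2463 0.0976] [-0.023 -0.001  0.011  0.001 -0.002 -0.014]
0.0 [0.4745 0.2447 0.007 ] [-0.023 -0.001  2.511  0.001 -0.002 -0.014]
```

View pics/w1.png

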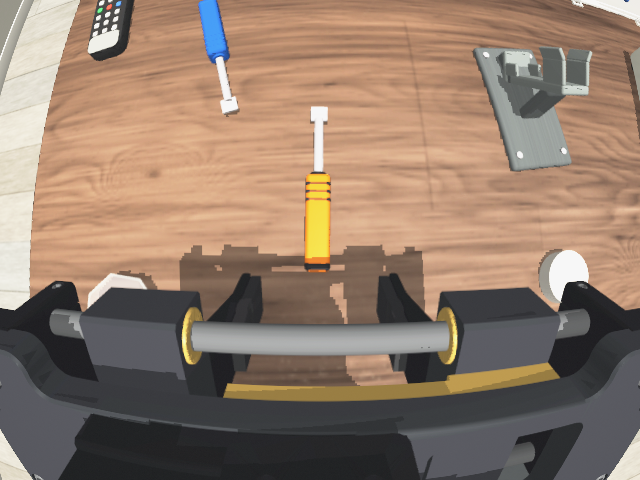

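```bash
cat > fk.py <<'E'
from h import *
from scipy.optimize import least_squares
import itertools
def rot(ax,deg): return Ro.from_rotvec(np.array(ax)*np.radians(deg)).as_matrix()
X,Y,Z=np.eye(3)
def fk(q,pr,sg):
    h,a2,e,a3,d,t,ph,d2=pr
    R=rot(Z,q[0]); p=np.array([0,0,h]); p=p+R@[0,d2,0]
    R=R@rot(Y,q[1]); p=p+R@[0,0,a2]
    R=R@rot(Y,-q[2]); p=p+R@[0,0,e]+R@[a3,0,0]
    R=R@rot(X,sg[0]*q[3]); 
    R=R@rot(Y,-q[4]); p=p+R@[0,d,0]
    R=R@rot(X,sg[1]*q[5]); p=p+R@[t,0,0]
    T=np.c_[Y,np.cross(X,Y),X]   # tool z = X
    return p,R@T@rot(Z,ph)
def load(): return [(np.array(a),np.array(b),np.array(c)) for a,b,c in map(json.loads,open('log.jsonl'))]
def fit():
    L=load(); best=None
    for sg in itertools.product((1,-1),(1,-1)):
        for ph in (0,90,180,270):
            def res(pr):
                o=[]
                for q,p,R in L:
                    a,b=fk(q,pr,sg); o+=list((a-p)*10)+list((b-R).ravel())
                return np.r_[o,(np.array(pr[[2,7]]))*.1]
            s=least_squares(res,[.2,.41,0,.43,-.15,.3,ph,0])
            if best is None or s.cost<best[0]: best=(s.cost,s.x,sg)
    return best
def ik(p,R,pr,sg,n=60,seed=0,q0=None):
    lo=np.array([-179.8,-69.2,-61.2,-181.2,-171.1,-177.4]); hi=np.array([179.8,118.1,80.6,117.6,-9.2,177.4])
    rng=np.random.default_rng(seed); out=[]
    for i in range(n):
        x0=q0 if (q0 is not None and i==0) else rng.uniform(lo,hi)
        f=lambda q:(lambda a,b:np.r_[(a-p)*10,(b-R).ravel()])(*fk(q,pr,sg))
        s=least_squares(f,np.clip(x0,lo+.1,hi-.1),bounds=(lo,hi),x_scale=50)
        if s.cost<1e-5 and not any(np.abs(s.x-o).max()<1 for o in out): out.append(s.x)
    return out
if __name__=='__main__':
    b=fit(); print(b[0],b[1],b[2])
    json.dump([list(b[1]),b[2]],open('fk.json','w'))
E
python3 - <<'E'
from h import *
log()
E
python3 fk.py
```

```text
2.028003524148817e-30 [  0.1606   0.5649  -0.       0.4218  -0.1598   0.3065 180.      -0.    ] (-1, -1)
```

```bash
cat > pose.py <<'E'
from fk import *
pr,sg=json.load(open('fk.json')); 
yr=np.radians(6.0); RX=np.array([np.cos(yr),np.sin(yr),0]); RY=np.array([-np.sin(yr),np.cos(yr),0]); RC=np.array([.5866,.0485,0])
FOOT=RC+.035*RX+[0,0,.018]; AX=-.5736*RX+.8192*Z; OPEN=.8192*RX+.5736*Z   # AX up the handle
SEL=np.array([.5517,-.1986,.040])
def pick(tilt,flip=1):
    t=np.radians(tilt); z=D*np.sin(t)-Z*np.cos(t); g=TIP0-.105*D; g[2]=.007; return g+D*.003*np.tan(t),frame(z,flip*np.array([D[1],-D[0],0]))
def lay(tilt,flip=1,up=0.,along=.105):
    t=np.radians(tilt); z=-AX*np.sin(t)-OPEN*np.cos(t); return FOOT+AX*along+OPEN*up+z*.003,frame(z,-flip*RY)
def inl(flip=1,along=.09,up=0): return FOOT+AX*(along+up),frame(-AX,-flip*RY)
def sel(yaw,up=0,along=.09): # yaw of tool y in world
    a=np.radians(yaw); return SEL+Z*(along+up),frame(-Z,[np.cos(a),np.sin(a),0])
E
python3 - <<'E'
from pose import *
for t in (-10,0,10,25):
  for nm,f in (('pick',pick),('lay',lay)):
    for q in ik(*f(t),pr,sg,40): print(nm,t,q.round(0))
for q in ik(*lay(0,up=.06),pr,sg,40): print('lay0 up',q.round(0))
for fl in (1,-1):
  for u in (0,.06):
    for q in ik(*inl(fl,up=u),pr,sg,40): print('inl',fl,u,q.round(0))
for y in (-90,78,-102,-12,-22,168,158):
  for q in ik(*sel(y),pr,sg,30): print('sel',y,q.round(0))
E
```

```text
pick -10 [ 41.  32. -17.  -9. -49.  54.]
lay -10 [  16.   57.   27.  -11. -124.   80.]
pick 0 [ 45.  28. -27.   0. -35.  43.]
lay 0 [  16.   52.   22.   -9. -114.   80.]
pick 10 [ 48.  25. -42.  26. -18.  16.]
lay 10 [  17.   46.   16.   -8. -104.   80.]
lay 25 [ 18.  38.   6.  -6. -87.  80.]
lay0 up [  16.   55.   34.  -10. -124.   79.]
sel -90 [ -4.  23. -12.   0. -55.  94.]
sel 78 [ -4.  23. -12.   0. -55. -98.]
sel -102 [ -4.  23. -12.   0. -55.  82.]
sel -12 [ -4.  23. -12.   0. -55. 172.]
sel -22 [ -4.  23. -12.  -0. -55. 162.]
sel 168 [ -4.  23. -12.   0. -55.  -8.]
sel 158 [ -4.  23. -12.   0. -55. -18.]
```

```bash
python3 - <<'E'
from pose import *
p,R=pick(0)
print(row(p+Z*.08,R))
for q in ik(p+Z*.08,R,pr,sg,30): print(q)
print(np.linalg.norm(p),p)
E
```

```text
[ 0.791 -0.002  0.684 -0.002 -5.002 -0.014]
[ 44.8125  21.2922 -22.7969  -0.     -45.9109  42.9869]
0.5326737164777797 [0.4731 0.2447 0.007 ]
```

Emit:
move_arm --motion '[0.2,0,0.17,0,-1.25,0,-0.3,0.4,0,0.34,0,-2.5,0,-0.3,0.6,0,0.5,0,-3.75,0,-0.3,0.79,0,0.68,0,-5,0,-0.3,0.79,0,0.68,0,-5,0,-0.3,0.79,0,0.68,0,-5,0,-0.3,0.79,0,0.68,0,-5,0,-0.3]'

```text
time_s: 1.95
tcp_pos: [0.4734, 0.244, 0.0882]
ee_rot: [[0.991, -0.048, 0.125], [-0.045, -0.999, -0.028], [0.126, 0.023, -0.992]]
wrist_force: [0.8, -1.9, 0.9]
gripper_width: 0.65
```

```bash
python3 - <<'E'
from h import *
st(); log()
E
python3 fk.py
python3 - <<'E'
from pose import *
p,R=pick(0); print(row(p,R))
best=[]
lo=np.array([-179.8,-69.2,-61.2,-181.2,-171.1,-177.4]); hi=np.array([179.8,118.1,80.6,117.6,-9.2,177.4])
rng=np.random.default_rng(1)
for fl in (1,-1):
  for al in (.09,.11):
    p,R=inl(fl,al); b=None
    for i in range(80):
        f=lambda q:(lambda a,c:np.r_[(a-p)*10,(c-R).ravel()])(*fk(q,pr,sg))
        s=least_squares(f,rng.uniform(lo+.1,hi-.1),bounds=(lo,hi),x_scale=50)
        if b is None or s.cost<b.cost: b=s
    a,c=fk(b.x,pr,sg); print(fl,al,b.cost,b.x.round(0),a-p,np.degrees(np.arccos(c[:,2]@R[:,2])))
E
```

```text
t 1.95 J [ 48.33  18.9  -30.88  10.71 -37.14  30.61] p [0.4734 0.244  0.0882] F [ 0.85 -1.94  0.88] M [-0.234  0.041 -0.083] w 0.65
[[ 0.991  -0.0483  0.1249]
 [-0.0451 -0.9986 -0.0284]
 [ 0.1261  0.0226 -0.9918]]
4.360051194673374e-30 [  0.1606   0.5649   0.       0.4218  -0.1598   0.3065 180.      -0.    ] (-1, -1)
[-0.265 -0.064  2.011  0.265 -1.448 -0.097]
1 0.09 0.03133079934557523 [ 18.  16. -33. -19.  -9.  99.] [ 0.0014 -0.0032  0.0012] 10.046086795845007
1 0.11 0.03001019255394746 [ 20.  13. -37.  -8.  -9.  86.] [ 0.0016 -0.0029  0.002 ] 9.814136035180754
-1 0.09 0.03133079934220296 [ 18.  16. -33. -19.  -9. -81.] [ 0.0014 -0.0032  0.0012] 10.0460868555981
-1 0.11 0.030010192555259496 [ 20.  13. -37.  -8.  -9. -94.] [ 0.0016 -0.0029  0.002 ] 9.814147704960899
```

Emit:
move_arm --motion '[-0.14,-0.03,0.2,0.13,-0.9,-0.1,-0.3,-0.26,-0.06,0.2,0.26,-1.45,-0.1,-0.3,-0.26,-0.06,0.2,0.26,-1.45,-0.1,-0.3,-0.26,-0.06,0.2,0.26,-1.45,-0.1,-0.3]'

```text
time_s: 2.28
tcp_pos: [0.4638, 0.2488, 0.0789]
ee_rot: [[0.999, -0.035, 0.001], [-0.035, -0.999, 0.0], [0.001, -0.0, -1.0]]
wrist_force: [0.7, -0.1, -0.6]
gripper_width: 0.653
```

```bash
python3 - <<'E'
from pose import *
s=st(); log(); p,R=pick(0); print(row(p,R))
P=imaging.camera_params('wrist'); im=cap('wrist','w2.png')
a=im[150:400,200:440]; cv2.imwrite('pics/w2c.png',cv2.resize(a,None,fx=2.4,fy=2.4))
hsv=cv2.cvtColor(im,cv2.COLOR_BGR2HSV); m=(hsv[...,0]>5)&(hsv[...,0]<30)&(hsv[...,1]>150)&(hsv[...,2]>150); m[300:]=0
n,l,sx,c=cv2.connectedComponentsWithStats(m.astype(np.uint8))
for i in range(1,n):
    if sx[i,4]>50: print(sx[i],c[i],onz('wrist',*c[i],.018,P))
E
```

```text
t 2.28 J [ 45.91  21.38 -24.21   0.05 -44.36  42.03] p [0.4638 0.2488 0.0789] F [ 0.74 -0.14 -0.6 ] M [-0.085 -0.008  0.053] w 0.653
[[ 0.9994 -0.0354  0.001 ]
 [-0.0354 -0.9994  0.0001]
 [ 0.001  -0.0001 -1.    ]]
[ 0.233  0.094  1.799 -0.002 -0.012  0.034]
[313 162  29  25 623] [327.0177 174.5361] [0.512  0.2414 0.018 ]
[ 312  188   30   80 2078] [325.7007 225.717 ] [0.4799 0.2432 0.018 ]
```

View pics/w2.png

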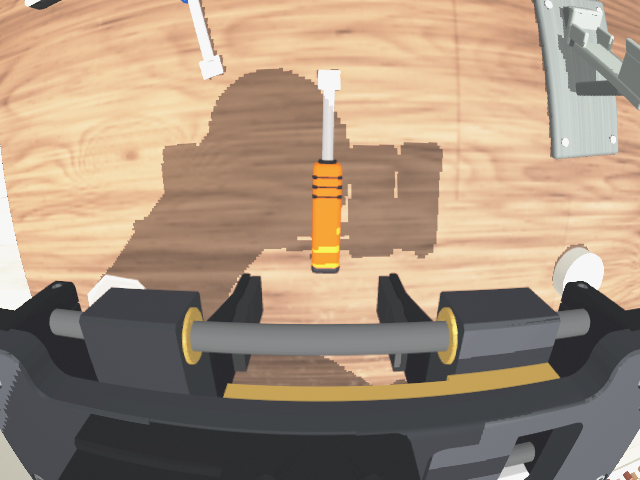

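```bash
python3 - <<'E'
from pose import *
P=imaging.camera_params('wrist')
for u,v,z in((329,70,.009),(324.5,265,.018),(324.5,272,.009),(326.5,162,.018)): print(onz('wrist',u,v,z,P))
p,R=pick(0); p=np.array([.4735,.2433,.005]); print(row(p,R))
E
```

```text
[0.5757 0.2369 0.009 ]
[0.4531 0.2438 0.018 ]
[0.4443 0.244  0.009 ]
[0.5191 0.2405 0.018 ]
[ 0.258  0.105  1.846  0.01  -0.006  0.035]
```

Emit:
move_arm --motion '[0.25,0.1,0.6,0,0,0.15,-0.3,0.25,0.1,1.2,0,0,0.15,-0.3,0.25,0.1,1.7,0,0,0.15,-0.3,0.25,0.1,1.83,0,0,0.15,-0.3,0.25,0.1,1.83,0,0,0.15,-0.3,0.25,0.1,1.83,0,0,0.15,1,0.25,0.1,1.83,0,0,0.15,1,0.25,0.1,1.83,0,0,0.15,1,0.25,0.1,1.83,0,0,0.15,1,0.25,0.1,1.83,0,0,0.15,1,0.25,0.1,1.83,0,0,0.15,1,0.25,0.1,1.83,0,0,0.15,1,0.25,0.1,1.83,0,0,0.15,1]'

```text
time_s: 3.42
tcp_pos: [0.4734, 0.2436, 0.0059]
ee_rot: [[0.999, -0.049, 0.001], [-0.049, -0.999, -0.001], [0.001, 0.001, -1.0]]
wrist_force: [-1.5, 0.4, 2.4]
gripper_width: 0.201
```

```bash
python3 - <<'E'
from pose import *
s=st(); log()
cap('wrist','w3.png')
E
```

```text
t 3.42 J [ 44.73  28.17 -27.03   0.1  -34.79  42.4 ] p [0.4734 0.2436 0.0059] F [-1.46  0.37  2.37] M [-0.042  0.121 -0.013] w 0.201
[[ 0.9988 -0.0485  0.0009]
 [-0.0485 -0.9988 -0.0005]
 [ 0.0009  0.0005 -1.    ]]
```

View pics/w3.png

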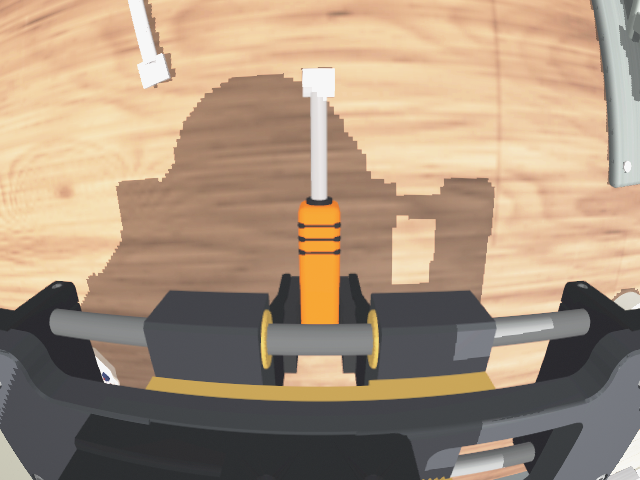

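```bash
python3 - <<'E'
from pose import *
P=imaging.camera_params('wrist'); s=r.sense()
for u,v in ((319,67),(319,200)):
    w=onz('wrist',u,v,.0125 if v>100 else .009,P); print(w, s['ee_rot'].T@(w-s['tcp_pos']))
al=.1025
for nm,(p,R) in (('lift',(s['tcp_pos']+[0,0,.15],s['ee_rot'])),('lay up.1',lay(0,up=.1,along=al)),):
    print(nm,p,row(p,R))
for t in np.linspace(0,1,6):
    p,R=lay(0,up=.1,along=al); R0=s['ee_rot']; Rt=R0@Ro.from_rotvec(t*Ro.from_matrix(R0.T@R).as_rotvec()).as_matrix(); p0=s['tcp_pos']+[0,0,.15]
    print([q.round(0) for q in ik(p0+t*(p-p0),Rt,pr,sg,12)])
for up in (.06,.03,0): print([q.round(0) for q in ik(*lay(0,up=up,along=al),pr,sg,12)])
E
```

```text
[0.5769 0.2377 0.009 ] [ 0.1037  0.0009 -0.003 ]
[0.5202 0.2404 0.0125] [ 0.047   0.0009 -0.0065]
lift [0.4733 0.2436 0.1559] [ 0.003  0.002 -3.75   0.     0.     0.   ]
lay up.1 [0.642  0.0543 0.1576] [  4.443   4.524  -3.785  -0.836 -10.987  -1.622]
[array([ 45.,  17., -18.,   0., -55.,  42.])]
[array([ 36.,  23.,  -6.,  -6., -70.,  56.])]
[array([ 28.,  31.,   5.,  -9., -85.,  65.])]
[array([ 23.,  39.,  17., -10., -99.,  70.])]
[array([  19.,   48.,   30.,  -10., -115.,   75.])]
[array([  15.,   58.,   44.,  -10., -130.,   78.])]
[array([  16.,   55.,   34.,   -9., -124.,   79.])]
[array([  16.,   53.,   28.,   -9., -119.,   80.])]
[array([  16.,   52.,   22.,   -9., -114.,   80.])]
```

Emit:
move_arm --motion '[0,0,-0.9,0,0,0,1,0,0,-1.8,0,0,0,1,0,0,-2.7,0,0,0,1,0,0,-3.7,0,0,0,1,0.5,0.5,-3.8,-0.1,-1.2,-0.2,1,1,1,-3.8,-0.2,-2.4,-0.4,1,1.5,1.5,-3.8,-0.3,-3.6,-0.6,1,2,2,-3.8,-0.4,-4.8,-0.8,1,2.5,2.5,-3.8,-0.5,-6,-1,1,3,3,-3.8,-0.6,-7.2,-1.15,1,3.5,3.5,-3.8,-0.7,-8.4,-1.3,1,4,4,-3.8,-0.76,-9.6,-1.45,1,4.4,4.5,-3.8,-0.84,-11,-1.62,1,4.4,4.5,-3.8,-0.84,-11,-1.62,1,4.4,4.5,-3.8,-0.84,-11,-1.62,1,4.4,4.5,-3.8,-0.84,-11,-1.62,1]'

```text
time_s: 4.8
tcp_pos: [0.6403, 0.0551, 0.1562]
ee_rot: [[0.568, 0.104, -0.817], [0.058, -0.995, -0.086], [-0.821, 0.001, -0.571]]
wrist_force: [-0.3, -0.5, 1.0]
gripper_width: 0.206
```

```bash
python3 - <<'E'
from pose import *
s=st(); log(); p,R=lay(0,up=.1,along=.104); print(row(p,R))
cap('wrist','w4.png');cap('side','s4.png')
E
```

```text
t 4.8 J [  15.37   57.84   43.68  -10.04 -130.26   78.02] p [0.6403 0.0551 0.1562] F [-0.29 -0.54  1.02] M [ 0.127 -1.837 -0.006] w 0.206
[[ 0.5675  0.1043 -0.8167]
 [ 0.0583 -0.9945 -0.0865]
 [-0.8213  0.0014 -0.5705]]
[-0.044  0.023 -0.051  0.007  0.043 -0.015]
```

View pics/w4.png

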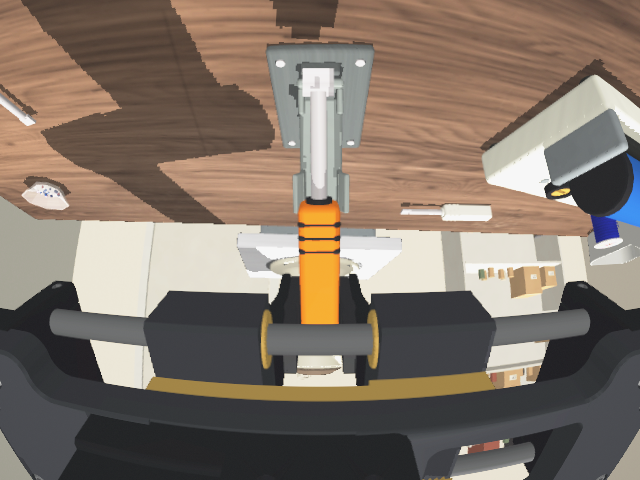

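View pics/s4.png

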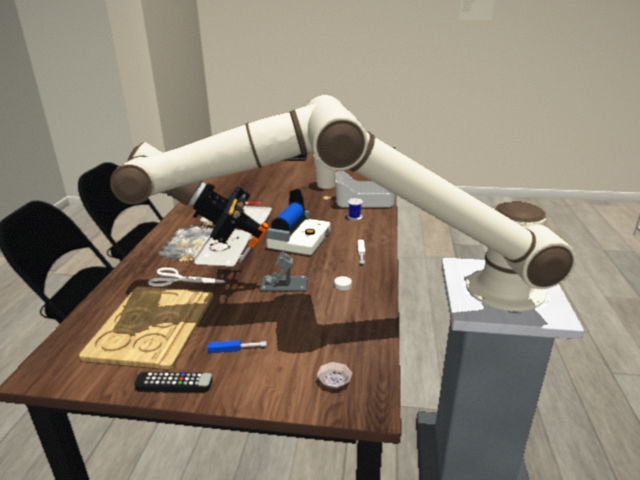

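```bash
python3 - <<'E'
from pose import *
s=r.sense(); P=imaging.camera_params('wrist'); im=cv2.imread('pics/w4.png')
a=cv2.resize(im[35:225,240:400],None,fx=4,fy=3.1,interpolation=cv2.INTER_CUBIC); cv2.imwrite('pics/w4c.png',cv2.resize(im[35:225,240:400],None,fx=3.1,fy=3.1,interpolation=cv2.INTER_CUBIC))
g=cv2.cvtColor(im,cv2.COLOR_BGR2GRAY)
W=[]
for u,v in ((280,63),(360,63),(292,143),(350,143)):
    q=g[v-6:v+7,u-6:u+7].astype(float); m=q>q.max()-50; ys,xs=np.nonzero(m); u2,v2=u-6+xs.mean(),v-6+ys.mean()
    w=onz('wrist',u2,v2,.009,P); W.append(w); print((u2,v2),w)
W=np.array(W); print('centre',W.mean(0)); d=(W[0]+W[1]-W[2]-W[3]); print('yaw',np.degrees(np.arctan2(d[1],d[0]))); e=W[0]+W[2]-W[1]-W[3]; print('yaw y',np.degrees(np.arctan2(-e[0],e[1])), np.linalg.norm(W[0]-W[2]),np.linalg.norm(W[0]-W[1]))
E
```

```text
(np.float64(280.0), np.float64(63.5)) [0.6319 0.0807 0.009 ]
(np.float64(359.7090909090909), np.float64(62.945454545454545)) [0.6381 0.0276 0.009 ]
(np.float64(291.61538461538464), np.float64(143.0)) [0.5291 0.0684 0.009 ]
(np.float64(350.2083333333333), np.float64(142.625)) [0.5354 0.0157 0.009 ]
centre [0.5836 0.0481 0.009 ]
yaw 6.6981772483585
yaw y 6.753569491020656 0.10354384241426524 0.05353102100874265
```

View pics/w4c.png

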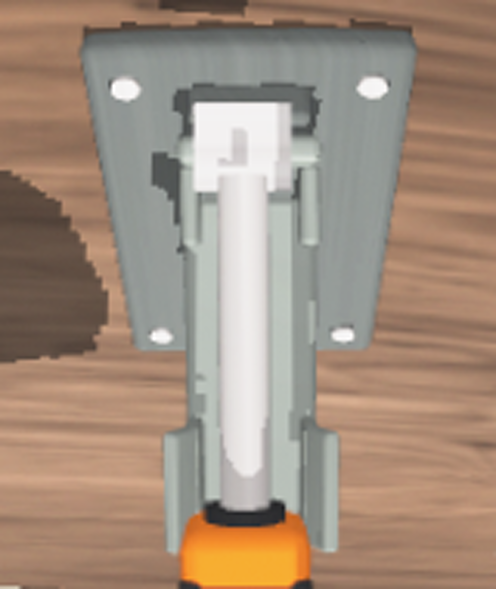

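```bash
sed -i 's/^yr=np.radians(6.0)/yr=np.radians(6.65)/; s/RC=np.array(\[.5866,.0485,0\])/RC=np.array([.585,.0482,0])/' pose.py; python3 - <<'E'
from pose import *
for up in (.1,.03,.003):
    p,R=lay(0,up=up,along=.107); print(row(p+.0008*RY,R),p)
E
```

```text
[-0.026  0.016  0.073 -0.09  -0.066 -0.067] [0.6377 0.0543 0.1613]
[-0.036  0.029  1.823 -0.09  -0.066 -0.067] [0.5808 0.0477 0.1211]
[-0.039  0.035  2.498 -0.09  -0.066 -0.067] [0.5588 0.0451 0.1057]
```

Emit:
move_arm --motion '[-0.03,0.02,0.4,-0.09,-0.07,-0.07,1,-0.03,0.03,0.9,-0.09,-0.07,-0.07,1,-0.04,0.03,1.4,-0.09,-0.07,-0.07,1,-0.04,0.03,1.8,-0.09,-0.07,-0.07,1,-0.04,0.03,1.8,-0.09,-0.07,-0.07,1,-0.04,0.03,1.8,-0.09,-0.07,-0.07,1]'

```text
time_s: 5.4
tcp_pos: [0.5813, 0.0494, 0.1266]
ee_rot: [[0.575, 0.118, -0.81], [0.069, -0.993, -0.096], [-0.815, -0.001, -0.579]]
wrist_force: [0.2, 0.1, -0.8]
gripper_width: 0.206
```

```bash
python3 - <<'E'
from pose import *
s=st(); log()
for up in (.01,.003):
    p,R=lay(0,up=up,along=.107); print(row(p+.0008*RY,R),p)
im=cap('wrist','w5.png'); cv2.imwrite('pics/w5c.png',cv2.resize(im[0:250,220:420],None,fx=2.4,fy=2.4,interpolation=cv2.INTER_CUBIC))
E
```

```text
t 5.4 J [  16.34   52.3    27.11   -8.92 -118.74   80.14] p [0.5813 0.0494 0.1266] F [ 0.2   0.08 -0.81] M [ 0.202 -1.935 -0.007] w 0.206
[[ 0.575   0.118  -0.8096]
 [ 0.0689 -0.993  -0.0958]
 [-0.8152 -0.0007 -0.5791]]
[ 0.097  0.019  0.595  0.016 -0.078  0.021] [0.5645 0.0458 0.1097]
[ 0.096  0.019  0.77   0.016 -0.078  0.021] [0.5588 0.0451 0.1057]
```

View pics/w5c.png

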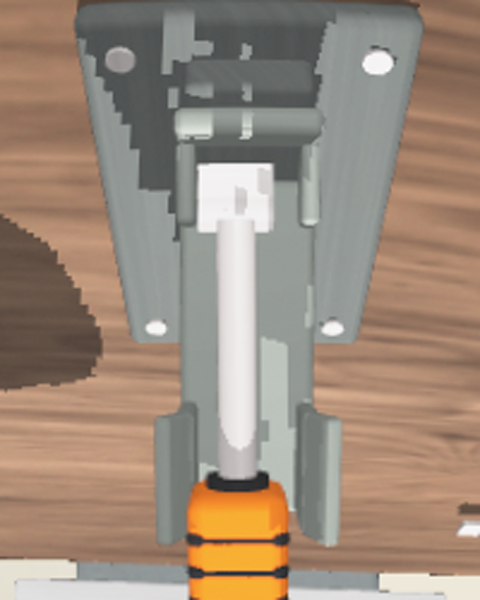

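Emit:
move_arm --motion '[0.05,0.045,0.1,0,-0.08,0,1,0.1,0.045,0.25,0,-0.08,0,1,0.1,0.045,0.4,0,-0.08,0,1,0.1,0.045,0.5,0,-0.08,0,1,0.1,0.045,0.5,0,-0.08,0,1,0.1,0.045,0.5,0,-0.08,0,1]'

```text
time_s: 5.95
tcp_pos: [0.5682, 0.0457, 0.1109]
ee_rot: [[0.569, 0.118, -0.814], [0.068, -0.993, -0.096], [-0.82, -0.0, -0.573]]
wrist_force: [-0.5, 0.3, -1.7]
gripper_width: 0.201
```

```bash
python3 - <<'E'
from pose import *
s=st(); log()
for up in (.01,.003,0):
    p,R=lay(0,up=up,along=.107); print(row(p,R),p)
im=cap('wrist','w6.png'); cv2.imwrite('pics/w6c.png',cv2.resize(im[0:250,220:420],None,fx=2.4,fy=2.4,interpolation=cv2.INTER_CUBIC))
im=cap('side','s6.png'); cv2.imwrite('pics/s6c.png',cv2.resize(im[200:310,210:340],None,fx=5,fy=5,interpolation=cv2.INTER_CUBIC))
E
```

```text
t 5.95 J [  16.35   52.1    23.84   -8.76 -116.13   80.6 ] p [0.5682 0.0457 0.1109] F [-0.54  0.26 -1.73] M [ 0.161 -1.954 -0.006] w 0.201
[[ 0.569   0.1177 -0.8139]
 [ 0.0677 -0.9931 -0.0962]
 [-0.8195 -0.0004 -0.573 ]]
[-0.028 -0.013  0.092  0.015  0.008  0.016] [0.5645 0.0458 0.1097]
[-0.028 -0.013  0.267  0.015  0.008  0.016] [0.5588 0.0451 0.1057]
[-0.028 -0.013  0.342  0.015  0.008  0.016] [0.5564 0.0449 0.1039]
```

View pics/w6c.png

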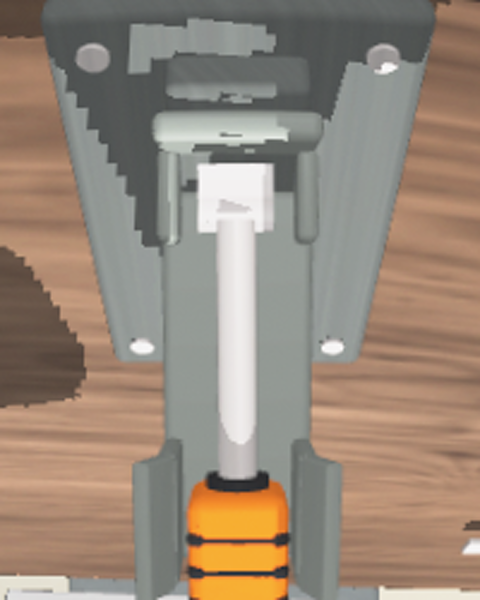

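View pics/s6c.png

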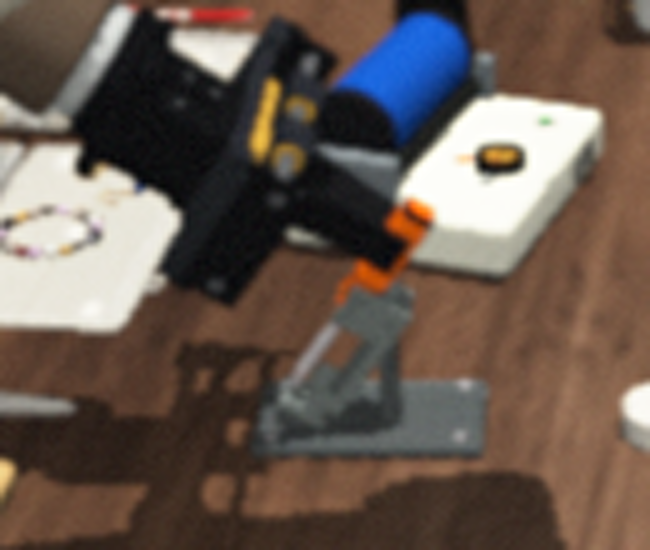

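Emit:
move_arm --motion '[0,0,0.12,0,0,0,1,0,0,0.22,0,0,0,1,0,0,0.3,0,0,0,1,0,0,0.3,0,0,0,1,0,0,0.3,0,0,0,1]'

```text
time_s: 6.47
tcp_pos: [0.5589, 0.0447, 0.1044]
ee_rot: [[0.57, 0.118, -0.813], [0.068, -0.993, -0.096], [-0.819, -0.0, -0.574]]
wrist_force: [1.7, 0.6, 1.0]
gripper_width: 0.203
```

```bash
python3 - <<'E'
from pose import *
s=st(); log()
for up in (.003,0):
    p,R=lay(0,up=up,along=.107); print(row(p,R),p)
im=cap('wrist','w7.png'); cv2.imwrite('pics/w7c.png',cv2.resize(im[0:250,220:420],None,fx=2.4,fy=2.4,interpolation=cv2.INTER_CUBIC))
im=cap('side','s7.png'); cv2.imwrite('pics/s7c.png',cv2.resize(im[200:310,210:340],None,fx=5,fy=5,interpolation=cv2.INTER_CUBIC))
E
```

```text
t 6.47 J [  16.47   51.55   21.63   -8.73 -114.38   80.78] p [0.5589 0.0447 0.1044] F [1.66 0.64 1.04] M [ 0.298 -1.907 -0.086] w 0.203
[[ 0.5703  0.1179 -0.8129]
 [ 0.0681 -0.993  -0.0962]
 [-0.8186 -0.0005 -0.5744]]
[-0.025 -0.01  -0.016  0.016 -0.011  0.018] [0.5588 0.0451 0.1057]
[-0.025 -0.01   0.059  0.016 -0.011  0.018] [0.5564 0.0449 0.1039]
```

View pics/w7c.png

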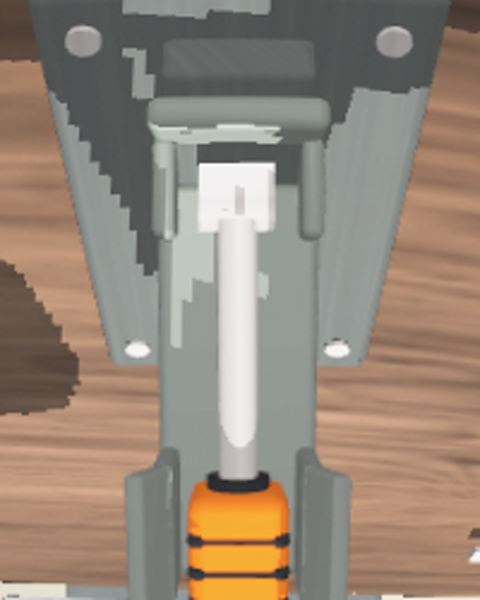

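View pics/s7c.png

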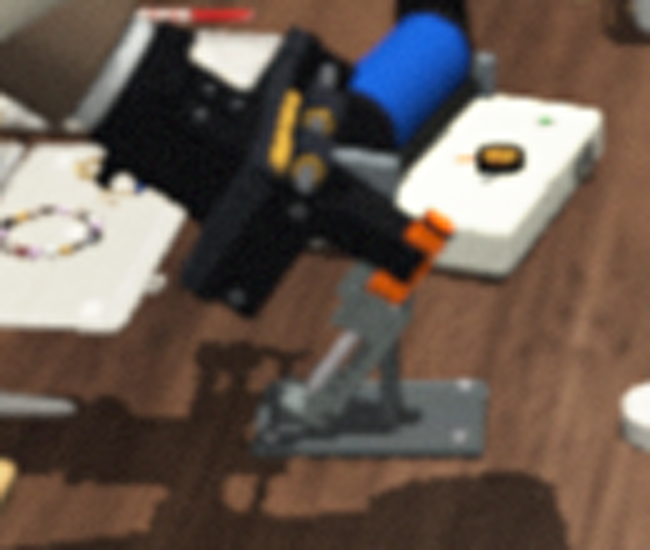

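Emit:
move_arm --motion '[0,0,0,0,0,0,0.3,0,0,0,0,0,0,0,0,0,0,0,0,0,-0.2,0,0,0,0,0,0,-0.4,0,0,0,0,0,0,-0.4,0,0,0,0,0,0,-0.4,0,0,0,0,0,0,-0.4,0,0,0,0,0,0,-0.4]'

```text
time_s: 7.23
tcp_pos: [0.5589, 0.0447, 0.1045]
ee_rot: [[0.57, 0.118, -0.813], [0.068, -0.993, -0.096], [-0.819, -0.001, -0.574]]
wrist_force: [0.7, -0.2, 0.3]
gripper_width: 0.674
```

```bash
python3 - <<'E'
from pose import *
s=st(); log()
im=cap('wrist','w8.png'); cv2.imwrite('pics/w8c.png',cv2.resize(im[0:290,220:420],None,fx=2,fy=2,interpolation=cv2.INTER_CUBIC))
im=cap('side','s8.png'); cv2.imwrite('pics/s8c.png',cv2.resize(im[200:310,210:340],None,fx=5,fy=5,interpolation=cv2.INTER_CUBIC))
E
```

```text
t 7.23 J [  16.47   51.56   21.65   -8.74 -114.41   80.79] p [0.5589 0.0447 0.1045] F [ 0.69 -0.16  0.28] M [ 0.198 -1.749  0.011] w 0.674
[[ 0.57    0.1178 -0.8132]
 [ 0.0681 -0.993  -0.0961]
 [-0.8188 -0.0006 -0.574 ]]
```

View pics/w8c.png

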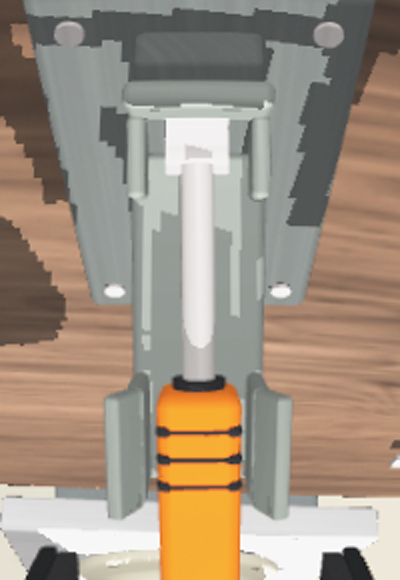

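View pics/s8c.png

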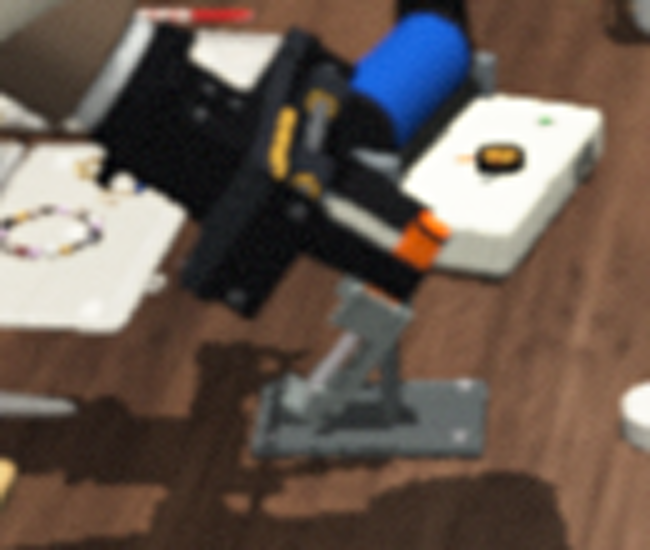

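```bash
cat >> pose.py <<'E'
def inl2(dl,flip=1,al=.113,up=0.):
    t=np.radians(dl); z=-AX*np.cos(t)-OPEN*np.sin(t); return FOOT+AX*(al+up)+z*.019, frame(z,-flip*RY)
PY=-12.3
def sel2(dl,turn,flip=1,al=.113,up=0.,rel=None):
    # driver vertical; driver-hand geometry as inl2. driver frame: x down, y along slot. turn: deg clockwise; flip: blade reversed
    R0=np.c_[-AX,-RY,-OPEN]           # driver-ish frame in rest: x=-AX,y=-RY,z=-OPEN
    p,Rt=inl2(dl,1,al)
    rel_R=R0.T@Rt; rel_p=R0.T@(p-FOOT)
    a=np.radians(PY+90-turn+(0 if flip==1 else 180)); yv=np.array([np.cos(a),np.sin(a),0])
    Rd=np.c_[-Z,yv,np.cross(-Z,yv)]
    return SEL+Z*up+Rd@rel_p, Rd@rel_R
E
python3 - <<'E'
from pose import *
for dl in (10,12,14,16,20,25):
    for up in (0,.04,.08):
        print(dl,up,[q.round(0) for q in ik(*inl2(dl,up=up),pr,sg,16)])
for dl in (14,20):
  for fl in (1,-1):
    for tn in (-5,0,30,60,90,100):
        print(dl,fl,tn,[q.round(0) for q in ik(*sel2(dl,tn,fl,up=.0),pr,sg,16)])
E
```

```text
10 0 []
10 0.04 []
10 0.08 [array([ 25.,   5., -48.,  29., -15.,  45.])]
12 0 []
12 0.04 [array([ 23.,  10., -46.,  30., -13.,  46.])]
12 0.08 [array([ 26.,   5., -44.,  22., -20.,  52.])]
14 0 [array([ 22.,  16., -44.,  29., -11.,  47.])]
14 0.04 [array([ 24.,  11., -42.,  21., -18.,  54.])]
14 0.08 [array([ 26.,   6., -41.,  17., -24.,  56.])]
16 0 [array([ 23.,  16., -40.,  19., -17.,  56.])]
16 0.04 [array([ 25.,  11., -39.,  16., -22.,  59.])]
16 0.08 [array([ 26.,   7., -39.,  13., -27.,  60.])]
20 0 [array([ 23.,  18., -34.,  10., -25.,  65.])]
20 0.04 [array([ 24.,  13., -34.,   9., -29.,  65.])]
20 0.08 [array([ 25.,   8., -34.,   9., -34.,  65.])]
25 0 [array([ 23.,  19., -28.,   5., -33.,  70.])]
25 0.04 [array([ 23.,  15., -29.,   5., -37.,  70.])]
25 0.08 [array([ 24.,  10., -29.,   5., -41.,  69.])]
14 1 -5 [array([ -4.,  17., -23.,   2., -36., -95.])]
14 1 0 [array([  -3.,   17.,  -24.,    4.,  -35., -102.])]
14 1 30 [array([   0.,   18.,  -28.,   16.,  -36., -145.])]
14 1 60 []
14 1 90 [array([  2.,  23., -20.,  17., -52., 154.])]
14 1 100 [array([  2.,  24., -17.,  1
[... 313 characters left out ...]
.,  23.,  -6., -16., -59.,  -3.])]
20 1 -5 [array([ -3.,  15., -28.,   3., -27., -96.])]
20 1 0 [array([  -2.,   15.,  -30.,    8.,  -26., -106.])]
20 1 30 [array([   0.,   16.,  -36.,   31.,  -26., -160.])]
20 1 60 [array([  3.,  19., -32.,  32., -39., 169.])]
20 1 90 [array([  4.,  23., -23.,  24., -53., 147.])]
20 1 100 [array([  4.,  25., -19.,  21., -57., 140.])]
20 -1 -5 [array([ -4.,  32.,   2.,  -1., -80.,  88.])]
20 -1 0 [array([ -5.,  32.,   3.,  -2., -80.,  84.])]
20 -1 30 [array([-10.,  32.,   5., -11., -80.,  61.])]
20 -1 60 [array([-13.,  29.,   3., -18., -75.,  37.])]
20 -1 90 [array([-15.,  25.,  -2., -22., -65.,  12.])]
20 -1 100 [array([-15.,  24.,  -4., -23., -61.,   4.])]
```

```bash
python3 - <<'E'
from pose import *
p,R=lay(0,up=.08,along=.105); print('A',row(p,R))
pB,RB=lay(37,along=.105); pB=FOOT+AX*.20+OPEN*.06; print('B',row(pB,RB),[q.round(0) for q in ik(pB,RB,pr,sg,16)])
pC,RC_=inl2(16,up=.08); print('C',row(pC,RC_),pC)
E
```

```text
A [ 0.026 -0.008 -1.941  0.016 -0.007  0.019]
B [-2.35  -0.013 -1.518  0.009  7.393  0.023] [array([ 19.,  25.,   4.,  -4., -86.,  78.])]
C [-1.719 -0.014  0.114  0.001 14.793  0.026] [0.5159 0.0401 0.1581]
```

Emit:
move_arm --motion '[0,0,-0.5,0,0,0,-0.4,0,0,-1.2,0,0,0,-0.4,0,0,-1.9,0,0,0,-0.4,-0.5,0,-1.9,0,1.2,0,-0.4,-1,0,-1.8,0,2.5,0,-0.4,-1.5,0,-1.7,0,3.8,0,-0.4,-2,0,-1.6,0,5.1,0,-0.4,-2.35,0,-1.5,0,6.4,0,-0.4,-2.35,0,-1.5,0,7.4,0,-0.4,-2.35,0,-1.2,0,8.7,0,-0.4,-2.3,0,-0.9,0,10,0,-0.4,-2.2,0,-0.6,0,11.2,0,-0.4,-2.1,0,-0.4,0,12.4,0,-0.4,-1.9,0,-0.2,0,13.6,0,-0.4,-1.75,0,0.1,0,14.8,0,-0.4,-1.72,0,0.11,0,14.8,0,-0.4,-1.72,0,0.11,0,14.8,0,-0.4]'

```text
time_s: 8.75
tcp_pos: [0.5118, 0.0377, 0.1561]
ee_rot: [[0.941, 0.118, 0.318], [0.113, -0.993, 0.036], [0.32, 0.002, -0.948]]
wrist_force: [1.2, -0.3, 0.8]
gripper_width: 0.699
```

```bash
python3 - <<'E'
from pose import *
s=st(); log()
for up in (.08,.04,0): print(row(*inl2(16,up=up)))
im=cap('wrist','w9.png'); 
im=cap('side','s9.png'); cv2.imwrite('pics/s9c.png',cv2.resize(im[200:310,210:340],None,fx=5,fy=5,interpolation=cv2.INTER_CUBIC))
E
```

```text
t 8.75 J [ 25.69   6.46 -39.07  13.2  -27.42  60.31] p [0.5118 0.0377 0.1561] F [ 1.19 -0.33  0.75] M [-0.122  0.537  0.013] w 0.699
[[ 0.9408  0.1183  0.3176]
 [ 0.1127 -0.993   0.0361]
 [ 0.3196  0.0018 -0.9475]]
[ 0.122 -0.047 -0.014  0.011  0.072  0.034]
[ 0.403 -0.047  0.946  0.011  0.072  0.034]
[ 0.685 -0.047  1.905  0.011  0.072  0.034]
```

View pics/w9.png

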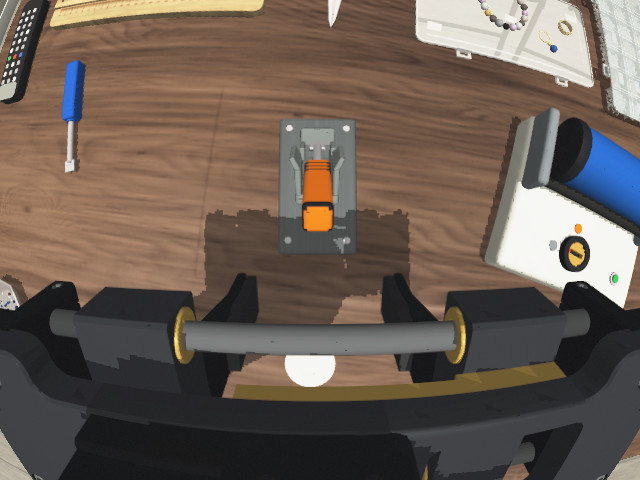

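View pics/s9c.png

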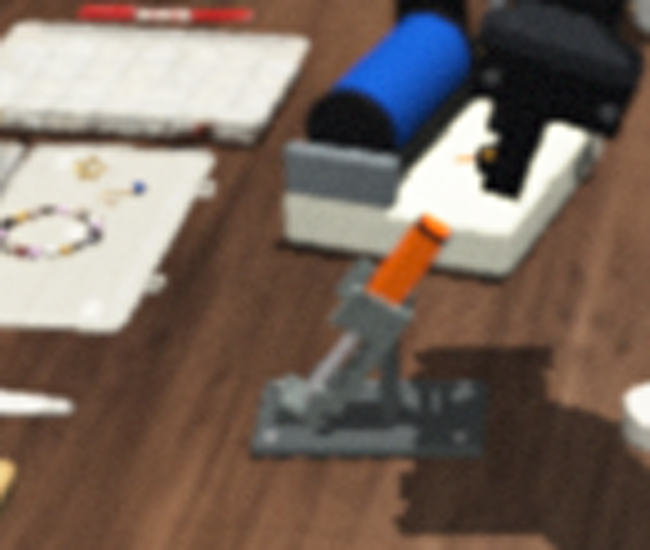

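```bash
python3 - <<'E'
from pose import *
P=imaging.camera_params('wrist'); im=cv2.imread('pics/w9.png'); g=cv2.cvtColor(im,cv2.COLOR_BGR2GRAY)
print('top pred',proj('wrist',FOOT+.13*AX,P),FOOT+.13*AX)
W=[]
for u,v in ((290,128),(346,128),(288,240),(347,240)):
    q=g[v-5:v+6,u-5:u+6].astype(float); m=q>q.max()-40; ys,xs=np.nonzero(m); u2,v2=u-5+xs.mean(),v-5+ys.mean()
    w=onz('wrist',u2,v2,.009,P); W.append(w); print((u2,v2),w)
W=np.array(W); print('centre',W.mean(0)); d=(W[0]+W[1]-W[2]-W[3]); print('yaw',np.degrees(np.arctan2(d[1],d[0])))
print('sel',onz('wrist',575,253,.047,P),'orange',onz('wrist',578,229,.038,P),'grey',onz('wrist',553,245.5,.038,P))
cv2.imwrite('pics/w9c.png',cv2.resize(im[110:260,260:380],None,fx=4,fy=4,interpolation=cv2.INTER_CUBIC))
E
```

```text
top pred [317.8584 236.2143] [0.5457 0.0436 0.1245]
(np.float64(288.8333333333333), np.float64(127.6)) [0.6453 0.0832 0.009 ]
(np.float64(345.85185185185185), np.float64(127.77777777777777)) [0.6513 0.0307 0.009 ]
(np.float64(287.4054054054054), np.float64(239.83783783783784)) [0.5423 0.0711 0.009 ]
(np.float64(343.75), np.float64(240.0)) [0.5481 0.0212 0.009 ]
centre [0.5968 0.0516 0.009 ]
yaw 5.982853320393847
sel [ 0.5602 -0.1972  0.047 ] orange [ 0.5844 -0.2062  0.038 ] grey [ 0.565  -0.1754  0.038 ]
```

View pics/w9c.png

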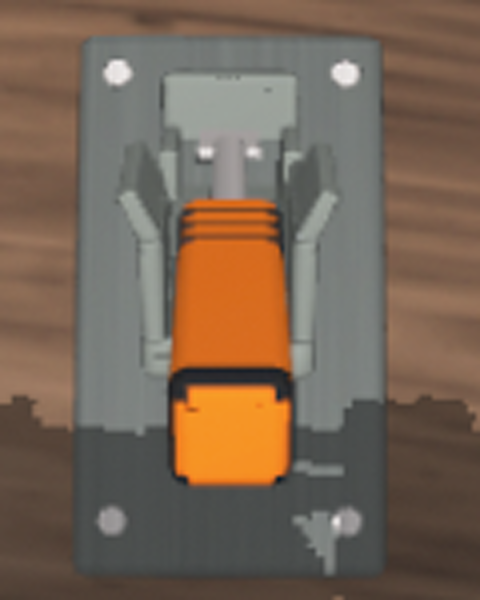

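```bash
cat >> h.py <<'E'
def wcap(f):
    P=imaging.camera_params('wrist'); return cap('wrist',f),P
def brights(g,L,k=5,th=40):
    o=[]
    for u,v in L:
        q=g[v-k:v+k+1,u-k:u+k+1].astype(float); m=q>q.max()-th; ys,xs=np.nonzero(m); o.append((u-k+xs.mean(),v-k+ys.mean()))
    return o
E
python3 - <<'E'
from pose import *
s=st(); im,P=wcap('w10.png'); 
im2=cv2.imread('pics/w9.png'); print(np.abs(im.astype(int)-im2).mean())
g=cv2.cvtColor(im,cv2.COLOR_BGR2GRAY)
L=brights(g,((290,128),(346,128),(288,240),(347,240))); print(L)
W=np.array([onz('wrist',u,v,.009,P) for u,v in L]); print('centre',W.mean(0)); d=(W[0]+W[1]-W[2]-W[3]); print('yaw',np.degrees(np.arctan2(d[1],d[0])))
print('sel',onz('wrist',575,253,.047,P))
print('top pred',proj('wrist',FOOT+.13*AX,P),FOOT+.13*AX)
for n in('top','side'): cap(n,n+'10.png')
s=st()
E
```

```text
t 8.85 J [ 25.65   6.59 -38.4   13.23 -27.41  60.33] p [0.5179 0.0403 0.1599] F [0.59 0.78 0.23] M [-0.094  0.549 -0.011] w 0.703
[[ 0.938   0.1184  0.3259]
 [ 0.1116 -0.993   0.0396]
 [ 0.3283 -0.0008 -0.9446]]
11.258315972222222
[(np.float64(290.0), np.float64(128.0)), (np.float64(346.13592233009706), np.float64(128.06796116504853)), (np.float64(288.0), np.float64(240.0)), (np.float64(343.85714285714283), np.float64(242.85714285714286))]
centre [0.596 0.051 0.009]
yaw 5.792084647320093
sel [ 0.5602 -0.1972  0.047 ]
top pred [317.8584 236.2143] [0.5457 0.0436 0.1245]
t 9.0 J [ 25.63   6.67 -38.32  13.22 -27.36  60.29] p [0.5188 0.0406 0.1599] F [ 0.35  0.65 -0.85] M [-0.083  0.69   0.031] w 0.706
[[ 0.9378  0.1175  0.3266]
 [ 0.1105 -0.9931  0.0401]
 [ 0.3291 -0.0015 -0.9443]]
```

View pics/w10.png

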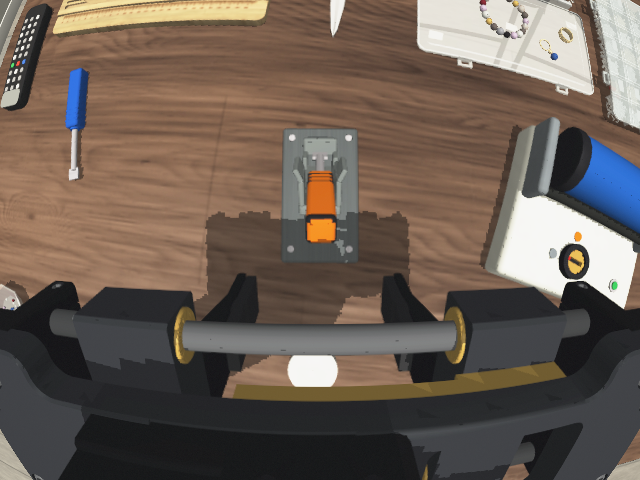

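```bash
python3 - <<'E'
from pose import *
import sys
im,P=wcap('w11.png'); g=cv2.cvtColor(im,cv2.COLOR_BGR2GRAY); hsv=cv2.cvtColor(im,cv2.COLOR_BGR2HSV)
L=brights(g,((292,138),(348,137),(290,249),(349,249))); print(L)
W=np.array([onz('wrist',u,v,.009,P) for u,v in L]); print(W); print('centre',W.mean(0)); d=(W[0]+W[1]-W[2]-W[3]); print('yaw',np.degrees(np.arctan2(d[1],d[0])))
m=(hsv[...,0]>5)&(hsv[...,0]<30)&(hsv[...,1]>150)&(hsv[...,2]>200); m[:,:290]=0; m[:,350:]=0; m[260:]=0; m[:200]=0
ys,xs=np.nonzero(m); print('end face',xs.mean(),ys.mean(),xs.min(),xs.max(),ys.min(),ys.max())
print('top pred',proj('wrist',FOOT+.13*AX,P),FOOT+.13*AX)
print('sel',onz('wrist',574,261,.047,P))
E
```

```text
[(np.float64(291.9), np.float64(138.33333333333334)), (np.float64(348.55172413793105), np.float64(138.58620689655172)), (np.float64(290.5), np.float64(249.7058823529412)), (np.float64(348.9189189189189), np.float64(249.83783783783784))]
[[0.6362 0.0792 0.009 ]
 [0.6421 0.0275 0.009 ]
 [0.5349 0.0677 0.009 ]
 [0.5409 0.016  0.009 ]]
centre [0.5885 0.0476 0.009 ]
yaw 6.4881031651032055
end face 321.3748609566185 220.98442714126807 307 335 200 241
top pred [318.2014 237.7919] [0.5457 0.0436 0.1245]
sel [ 0.5533 -0.1963  0.047 ]
```

```bash
sed -i 's/^yr=np.radians(6.65)/yr=np.radians(6.5)/; s/RC=np.array(\[.585,.0482,0\])/RC=np.array([.587,.0474,0])/' pose.py; python3 - <<'E'
from pose import *
st()
for up in (.06,.03,0): print(row(*inl2(16,up=up)))
E
```

```text
t 9.05 J [ 25.63   6.67 -38.38  13.22 -27.35  60.27] p [0.5183 0.0404 0.1595] F [0.46 0.06 0.22] M [-0.074  0.644  0.013] w 0.701
[[ 0.9381  0.1174  0.3259]
 [ 0.1104 -0.9931  0.0398]
 [ 0.3283 -0.0014 -0.9446]]
[ 0.114  0.023  0.51  -0.031 -0.034  0.04 ]
[ 0.318  0.026  1.231 -0.031 -0.034  0.04 ]
[ 0.523  0.028  1.953 -0.031 -0.034  0.04 ]
```

Emit:
move_arm --motion '[0.11,0.02,0.5,-0.03,-0.03,0.04,-0.4,0.2,0.025,0.85,-0.03,-0.03,0.04,-0.4,0.32,0.025,1.23,-0.03,-0.03,0.04,-0.4,0.42,0.03,1.6,-0.03,-0.03,0.04,-0.4,0.52,0.03,1.95,-0.03,-0.03,0.04,-0.4,0.52,0.03,1.95,-0.03,-0.03,0.04,-0.4,0.52,0.03,1.95,-0.03,-0.03,0.04,-0.4,0.52,0.03,1.95,-0.03,-0.03,0.04,-0.4]'

```text
time_s: 9.72
tcp_pos: [0.564, 0.0447, 0.0933]
ee_rot: [[0.939, 0.113, 0.324], [0.107, -0.994, 0.037], [0.327, -0.0, -0.945]]
wrist_force: [-0.4, -0.8, -1.3]
gripper_width: 0.697
```

```bash
python3 - <<'E'
from pose import *
s=st(); log(); print(row(*inl2(16)))
im,P=wcap('w12.png')
im=cap('side','s12.png'); cv2.imwrite('pics/s12c.png',cv2.resize(im[200:310,210:340],None,fx=5,fy=5,interpolation=cv2.INTER_CUBIC))
E
```

```text
t 9.72 J [ 23.07  16.47 -39.2   18.73 -16.85  56.29] p [0.564  0.0447 0.0933] F [-0.44 -0.82 -1.34] M [-0.099  0.727 -0.05 ] w 0.697
[[ 0.9391  0.1129  0.3245]
 [ 0.1067 -0.9936  0.037 ]
 [ 0.3266 -0.0002 -0.9452]]
[-0.016 -0.001  0.012 -0.001 -0.012 -0.004]
```

View pics/w12.png

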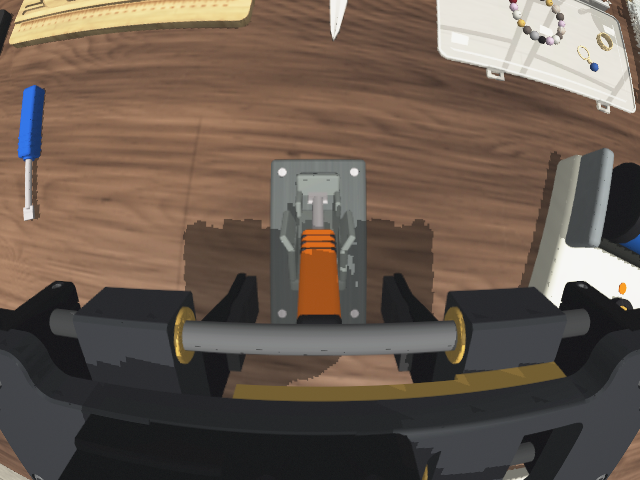

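View pics/s12c.png

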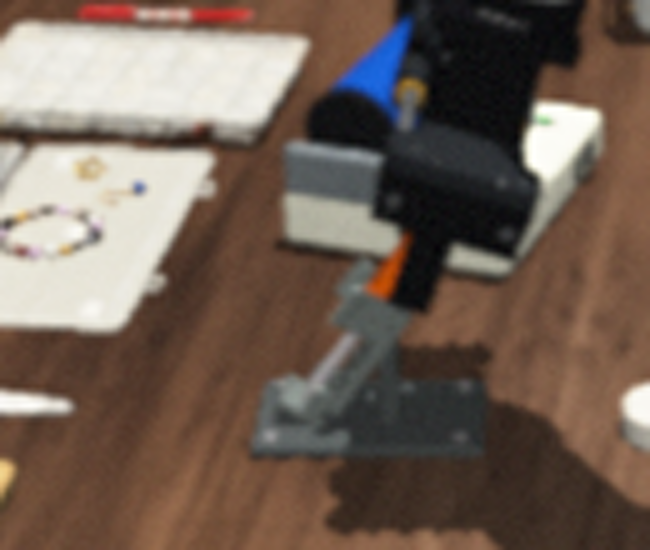

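Emit:
move_arm --motion '[0,0,0,0,0,0,0.3,0,0,0,0,0,0,0.6,0,0,0,0,0,0,1,0,0,0,0,0,0,1,0,0,0,0,0,0,1,0,0,0,0,0,0,1,0,0,0,0,0,0,1,0,0,0,0,0,0,1,0,0,0,0,0,0,1,0,0,0,0,0,0,1]'

```text
time_s: 10.65
tcp_pos: [0.5638, 0.0448, 0.0937]
ee_rot: [[0.939, 0.113, 0.325], [0.107, -0.994, 0.037], [0.327, -0.0, -0.945]]
wrist_force: [0.4, -1.3, 0.4]
gripper_width: 0.203
```

```bash
python3 - <<'E'
from pose import *
s=st(); log(); print(row(*inl2(16)))
im,P=wcap('w13.png')
im=cap('side','s13.png'); cv2.imwrite('pics/s13c.png',cv2.resize(im[200:310,210:340],None,fx=5,fy=5,interpolation=cv2.INTER_CUBIC))
for up in (.03,.06,.1): print(row(*inl2(16,up=up)))
E
```

```text
t 10.65 J [ 23.09  16.41 -39.23  18.74 -16.83  56.28] p [0.5638 0.0448 0.0937] F [ 0.4  -1.26  0.4 ] M [-0.153  0.64   0.026] w 0.203
[[ 0.9388  0.1132  0.3252]
 [ 0.1068 -0.9936  0.0375]
 [ 0.3274 -0.0005 -0.9449]]
[-0.016  0.002  0.024 -0.005 -0.022 -0.002]
[-0.221  0.001 -0.698 -0.005 -0.022 -0.002]
[-0.426  0.001 -1.419 -0.005 -0.022 -0.002]
[-0.7    0.    -2.381 -0.005 -0.022 -0.002]
```

View pics/w13.png

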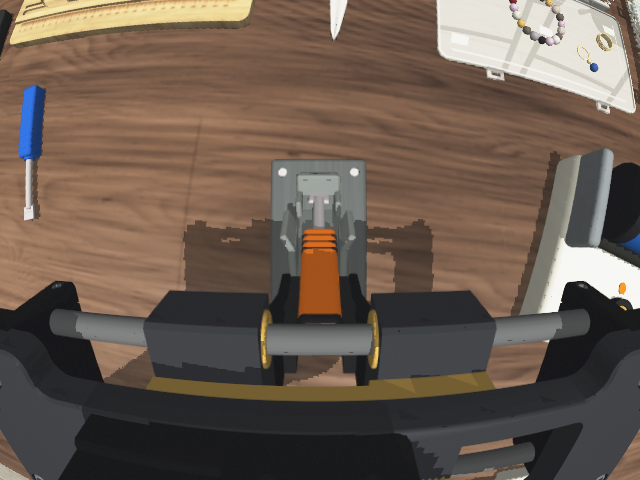

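View pics/s13c.png

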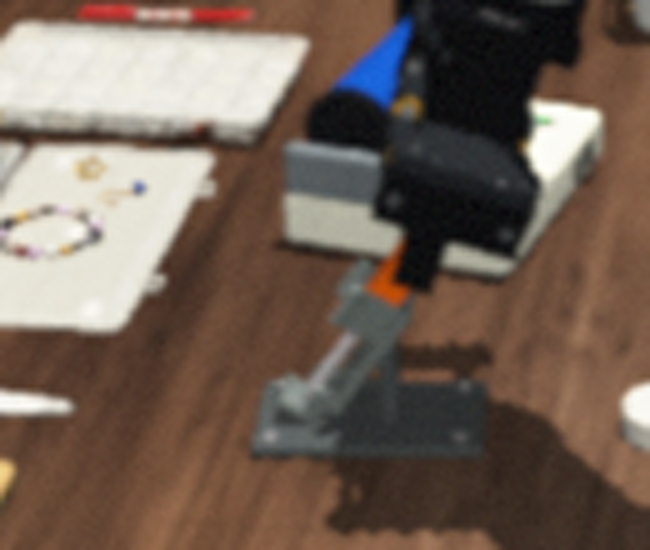

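Emit:
move_arm --motion '[-0.07,0,-0.24,0,0,0,1,-0.21,0,-0.7,0,0,0,1,-0.35,0,-1.18,0,0,0,1,-0.5,0,-1.7,0,0,0,1,-0.65,0,-2.2,0,0,0,1,-0.8,0,-2.7,0,0,0,1,-0.8,0,-2.7,0,0,0,1,-0.8,0,-2.7,0,0,0,1,-0.8,0,-2.7,0,0,0,1]'

```text
time_s: 11.5
tcp_pos: [0.4981, 0.0372, 0.1849]
ee_rot: [[0.939, 0.113, 0.325], [0.107, -0.994, 0.038], [0.327, -0.001, -0.945]]
wrist_force: [0.0, 0.1, -1.1]
gripper_width: 0.205
```

```bash
python3 - <<'E'
from pose import *
s=st(); log()
im,P=wcap('w14.png')
P2=imaging.camera_params('side'); s=st(); im=cap('side','s14.png'); cv2.imwrite('pics/s14c.png',cv2.resize(im[170:310,210:340],None,fx=4.2,fy=4.2,interpolation=cv2.INTER_CUBIC))
# target above selector
for up in (.06,.03):
    p,R=sel2(16,0,-1,up=up); print(p,row(p,R),[q.round(0) for q in ik(p,R,pr,sg,12)])
E
```

```text
t 11.5 J [ 26.7    2.69 -38.2   12.33 -31.72  60.28] p [0.4981 0.0372 0.1849] F [ 0.01  0.12 -1.08] M [-0.139  0.802 -0.01 ] w 0.205
[[ 0.9391  0.1131  0.3245]
 [ 0.1067 -0.9936  0.0375]
 [ 0.3267 -0.0006 -0.9451]]
t 11.55 J [ 26.69   2.76 -38.2   12.34 -31.72  60.27] p [0.4981 0.0371 0.1844] F [ 0.63  0.01 -0.97] M [-0.13   0.779  0.022] w 0.202
[[ 0.9394  0.1129  0.3236]
 [ 0.1067 -0.9936  0.0369]
 [ 0.3257 -0.0002 -0.9455]]
[ 0.5466 -0.1975  0.1947] [ 0.595  5.965 -0.075 -0.098 -6.933  3.814] [array([ -5.,  27.,   4.,  -2., -83.,  83.])]
[ 0.5466 -0.1975  0.1647] [ 0.351  5.964  0.634 -0.098 -6.933  3.814] [array([ -5.,  29.,   2.,  -2., -79.,  83.])]
```

View pics/w14.png

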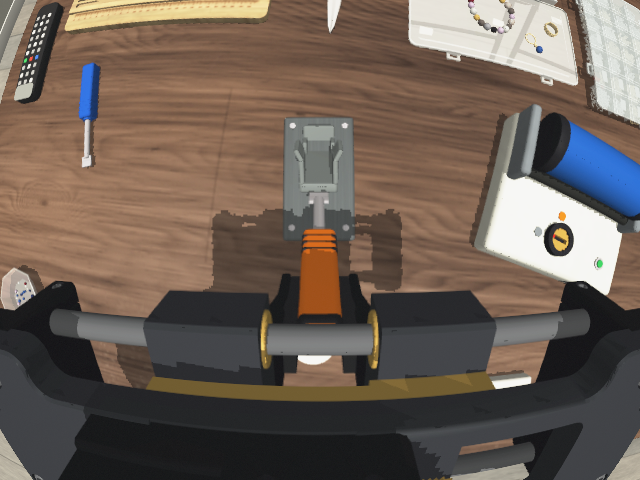

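View pics/s14c.png

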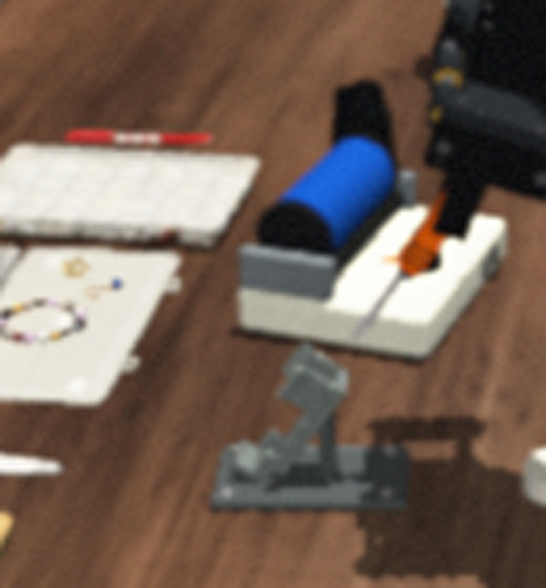

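Emit:
move_arm --motion '[0,0.5,-0.4,0,-0.5,0.2,1,0,1.2,-0.4,0,-1.5,0.6,1,0.1,2,-0.4,0,-2.5,1.2,1,0.2,2.8,-0.4,0,-3.5,1.8,1,0.3,3.6,-0.3,0,-4.5,2.4,1,0.4,4.4,-0.25,0,-5.5,3,1,0.5,5.2,-0.2,-0.05,-6.3,3.5,1,0.6,5.97,-0.08,-0.1,-6.93,3.81,1,0.6,5.97,-0.08,-0.1,-6.93,3.81,1,0.6,5.97,-0.08,-0.1,-6.93,3.81,1,0.6,5.97,-0.08,-0.1,-6.93,3.81,1,0.6,5.97,-0.08,-0.1,-6.93,3.81,1]'

```text
time_s: 12.6
tcp_pos: [0.5464, -0.197, 0.195]
ee_rot: [[0.94, -0.212, -0.269], [-0.204, -0.977, 0.058], [-0.275, 0.0, -0.961]]
wrist_force: [-0.9, 0.1, -1.0]
gripper_width: 0.204
```

```bash
python3 - <<'E'
from pose import *
s=st(); log(); print(row(*sel2(16,0,-1,up=.06)))
im,P=wcap('w15.png'); cv2.imwrite('pics/w15c.png',cv2.resize(im[130:340,210:430],None,fx=2.8,fy=2.8,interpolation=cv2.INTER_CUBIC))
im=cap('side','s15.png'); cv2.imwrite('pics/s15c.png',cv2.resize(im[130:280,230:380],None,fx=4,fy=4,interpolation=cv2.INTER_CUBIC))
E
```

```text
t 12.6 J [ -4.96  27.42   4.05  -2.01 -82.5   83.27] p [ 0.5464 -0.197   0.195 ] F [-0.87  0.1  -1.01] M [-0.128 -0.641  0.02 ] w 0.204
[[ 0.9396 -0.2117 -0.2691]
 [-0.2035 -0.9773  0.0583]
 [-0.2754  0.     -0.9613]]
[ 0.008  0.012  0.004  0.005 -0.003  0.015]
```

View pics/w15.png

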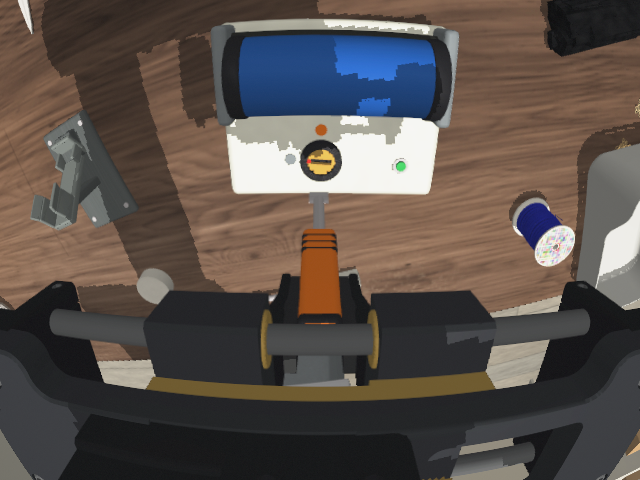

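View pics/s15c.png

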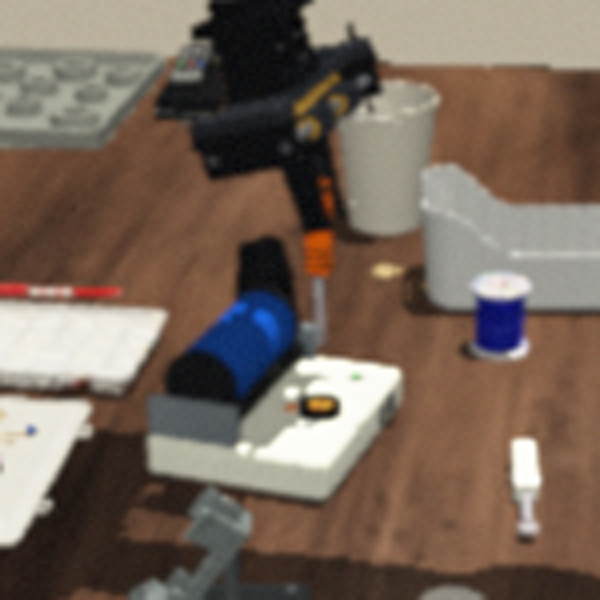

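```bash
cat >> h.py <<'E'
def tri(a,b):
    (o1,d1),(o2,d2)=a,b; A=np.c_[d1,-d2]; t=np.linalg.lstsq(A,o2-o1,rcond=None)[0]; x=o1+d1*t[0]; y=o2+d2*t[1]; return (x+y)/2,np.linalg.norm(x-y)
E
python3 - <<'E'
from pose import *
im=cv2.imread('pics/side15.png') if 0 else cv2.imread('pics/s15.png'); cv2.imwrite('pics/a.png',cv2.resize(im[180:250,280:350],None,fx=8,fy=8,interpolation=cv2.INTER_CUBIC))
im=cv2.imread('pics/w15.png'); cv2.imwrite('pics/b.png',cv2.resize(im[110:240,270:370],None,fx=5,fy=5,interpolation=cv2.INTER_CUBIC))
P=imaging.camera_params('wrist'); s=r.sense(); print('cam in tool',s['ee_rot'].T@(np.array(P['world_from_camera'])[:3,3]-s['tcp_pos']), np.array(P['world_from_camera'])[:3,3])
E
```

```text
cam in tool [ 0.0804  0.0012 -0.1615] [ 0.6651 -0.2235  0.3293]
```

View pics/a.png

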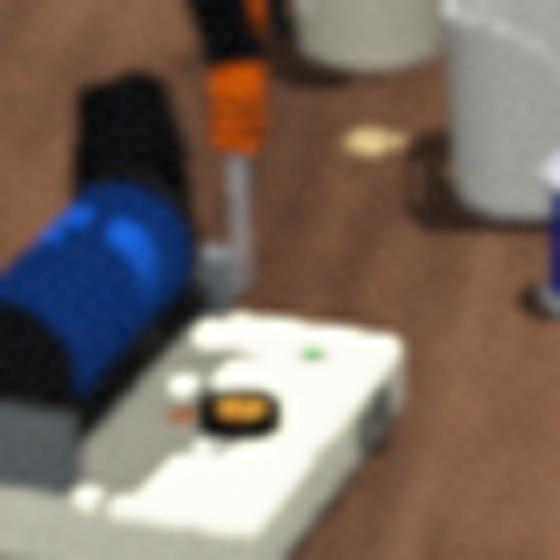

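View pics/b.png

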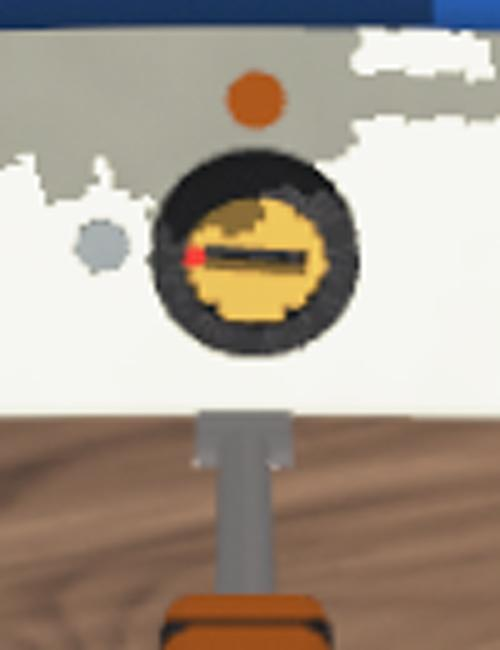

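```bash
python3 - <<'E'
from pose import *
s=st(); print(row(*sel2(16,0,-1,up=.06))); im,P=wcap('w16.png')
d=np.abs(im.astype(int)-cv2.imread('pics/w15.png')).mean(); print('diff',d)
f=lambda x,y:(270+x/5,110+y/5)
def W(x,y,z): return onz('wrist',*f(x,y),z,P)
c=W(255,252,.047); o=W(256,99,.038); g=W(102,245,.038); a=W(205,252,.045); b=W(305,260,.045)
print('c',c,'o',o,'g',g); print('slot',a,b,np.linalg.norm(a-b),(a+b)/2,np.degrees(np.arctan2(*(a-b)[1::-1])))
e=o-c; print('c->o dir',np.degrees(np.arctan2(e[1],e[0])),np.linalg.norm(e[:2])); e=g-c; print('c->g',np.degrees(np.arctan2(e[1],e[0]))-90,np.linalg.norm(e[:2]))
# tip
w=ray('wrist',*f(244,410),P); sd=ray('side',280+220/8,180+303/8); print('tip',tri(w,sd), 'tool', s['ee_rot'].T@(tri(w,sd)[0]-s['tcp_pos']))
p,R=inl2(16); print('pred tip in tool',R.T@(FOOT-p))
c2=tri(ray('wrist',*f(255,255),P),ray('side',280+240/8,180+408/8)); print('sel tri',c2)
hf=W(0,0,0)
E
```

```text
t 12.7 J [ -4.92  27.33   4.06  -2.01 -82.51  83.27] p [ 0.5465 -0.1967  0.196 ] F [ 0.49 -0.16 -1.01] M [-0.093 -0.62  -0.012] w 0.206
[[ 0.9401 -0.211  -0.2677]
 [-0.2029 -0.9775  0.0579]
 [-0.2739 -0.0001 -0.9618]]
[ 0.014  0.02   0.028  0.006 -0.021  0.023]
diff 1.4730240885416668
c [ 0.5543 -0.201   0.047 ] o [ 0.5771 -0.2061  0.038 ] g [ 0.5576 -0.1755  0.038 ]
slot [ 0.5553 -0.1929  0.045 ] [ 0.5504 -0.2086  0.045 ] 0.016462101378251735 [ 0.5528 -0.2007  0.045 ] 72.89835722583399
c->o dir -12.559653941121224 0.023400760564025076
c->g -7.274013301956259 0.025725206042078418
tip (array([ 0.5541, -0.1973,  0.0953]), np.float64(0.007437708677860342)) tool [ 0.0348 -0.001   0.0948]
pred tip in tool [ 0.0311 -0.      0.0896]
sel tri (array([ 0.5522, -0.2012,  0.0461]), np.float64(0.0024243552904176626))
```

```bash
sed -i 's/^SEL=.*/SEL=np.array([.553,-.2003,.040])/' pose.py; python3 - <<'E'
from pose import *
for up in (.06,.02): print(row(*sel2(16,0,-1,up=up)))
E
```

```text
[ 0.053  0.055  0.02   0.005 -0.024  0.023]
[ 0.326  0.055  0.982  0.005 -0.024  0.023]
```

Emit:
move_arm --motion '[0.05,0.05,0.02,0,-0.02,0.02,1,0.15,0.05,0.35,0,-0.02,0.02,1,0.23,0.05,0.65,0,-0.02,0.02,1,0.3,0.05,0.9,0,-0.02,0.02,1,0.33,0.05,0.98,0,-0.02,0.02,1,0.33,0.05,0.98,0,-0.02,0.02,1,0.33,0.05,0.98,0,-0.02,0.02,1,0.33,0.05,0.98,0,-0.02,0.02,1]'

```text
time_s: 13.42
tcp_pos: [0.5486, -0.1992, 0.1556]
ee_rot: [[0.94, -0.212, -0.268], [-0.204, -0.977, 0.058], [-0.274, 0.001, -0.962]]
wrist_force: [0.6, 0.2, -0.4]
gripper_width: 0.207
```

```bash
python3 - <<'E'
from pose import *
s=st(); log(); print(row(*sel2(16,0,-1,up=.02)))
im,P=wcap('w17.png'); cv2.imwrite('pics/b.png',cv2.resize(im[130:260,260:380],None,fx=5,fy=5,interpolation=cv2.INTER_CUBIC)); json.dump({k:np.array(v).tolist() for k,v in P.items()},open('P17.json','w'))
im=cap('side','s17.png'); cv2.imwrite('pics/a.png',cv2.resize(im[180:250,280:350],None,fx=8,fy=8,interpolation=cv2.INTER_CUBIC))
E
```

```text
t 13.42 J [ -5.12  29.4    1.48  -1.97 -77.86  83.53] p [ 0.5486 -0.1992  0.1556] F [ 0.57  0.21 -0.42] M [-0.169 -0.667 -0.012] w 0.207
[[ 0.9398 -0.2124 -0.2676]
 [-0.2045 -0.9772  0.0577]
 [-0.2737  0.0005 -0.9618]]
[-0.011  0.004  0.026  0.008 -0.023  0.005]
```

View pics/b.png

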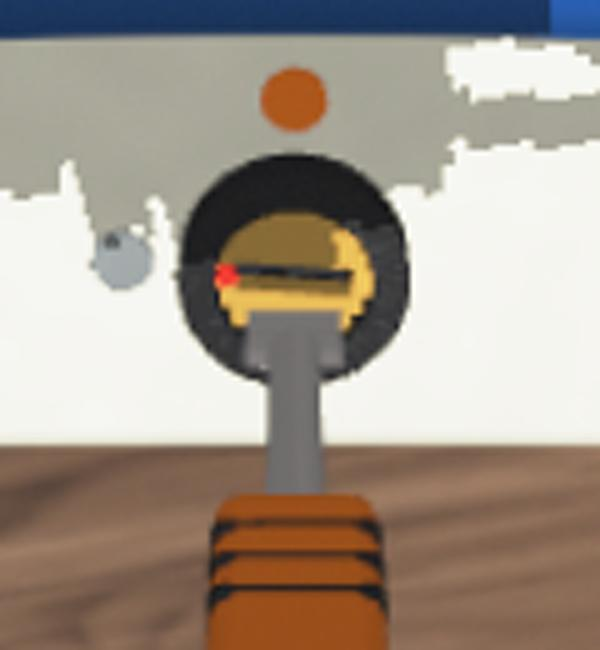

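View pics/a.png

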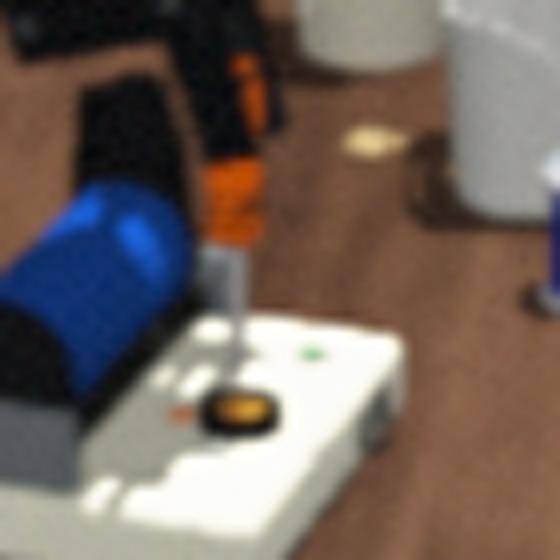

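```bash
cat > al.py <<'E'
from pose import *
P=json.load(open('P17.json')); s=r.sense()
f=lambda x,y:(260+x/5,130+y/5)
def W(x,y,z): return onz('wrist',*f(x,y),z,P)
a=np.radians(-12.3); px=np.array([np.cos(a),np.sin(a),0]); py=np.array([-np.sin(a),np.cos(a),0])
c=W(295,267,.047); print('bezel',c); o=W(294,99,.038); g=W(122,259,.038); e=o-c; print('o',o,np.degrees(np.arctan2(e[1],e[0])),np.linalg.norm(e[:2])); e=g-c; print('g',np.degrees(np.arctan2(e[1],e[0]))-90,np.linalg.norm(e[:2]))
for xy in ((240,268),(352,273)): print('slot far edge',W(*xy,.045), (W(*xy,.045)-c)@px)
for rw in (180,410): pass
# bezel ring extremes along v
print('bezel top/bottom', (W(295,153,.047)-c)@px,(W(295,383,.047)-c)@px,'l/r',(W(180,267,.047)-c)@py,(W(410,267,.047)-c)@py)
for z in (.05,.055,.06,.062,.065,.07): w=W(295,312,z); print(z,(w-c)@px*1e3,(w-c)@py*1e3, s['ee_rot'].T@(w-s['tcp_pos']))
E
python3 al.py
```

```text
bezel [ 0.5551 -0.2017  0.047 ]
o [ 0.577  -0.2063  0.038 ] -11.91148235160363 0.022452385965027688
g -6.030680246021788 0.025947916961523685
slot far edge [ 0.5557 -0.1937  0.045 ] -0.0011002211862799593
slot far edge [ 0.5515 -0.2094  0.045 ] -0.0018995349787230575
bezel top/bottom 0.017689701657860175 -0.019090774684073702 l/r 0.016543990514785178 -0.016544164334885363
0.05 -5.749602560523924 -0.0021629885217582323 [0.03   0.0011 0.1012]
0.055 -3.229111861772173 -0.0007122567385668217 [0.0311 0.0011 0.0957]
0.06 -0.7086211630203197 0.0007384750446753967 [0.0321 0.0011 0.0902]
0.062 0.29957511648042034 0.0013187677579776997 [0.0326 0.0011 0.088 ]
0.065 1.8118695357315333 0.002189206827917561 [0.0332 0.0011 0.0847]
0.07 4.332360234483279 0.0036399386111361435 [0.0342 0.0011 0.0792]
```

```bash
cat > mv.py <<'E'
from pose import *
import sys
a=np.radians(-12.3); px=np.array([np.cos(a),np.sin(a),0]); py=np.array([-np.sin(a),np.cos(a),0])
dx,dy,dz=[float(v)/1e3 for v in sys.argv[1:4]]; turn=float(sys.argv[4]) if len(sys.argv)>4 else 0
s=st(); R=sel2(16,turn,-1)[1]
print(row(s['tcp_pos']+px*dx+py*dy+Z*dz,R))
E
python3 mv.py -1.6 0 -12
```

```text
t 13.52 J [ -5.12  29.4    1.47  -1.98 -77.85  83.53] p [ 0.5485 -0.1991  0.1556] F [ 0.04  0.35 -1.61] M [-0.145 -0.605 -0.032] w 0.206
[[ 0.9398 -0.2126 -0.2675]
 [-0.2046 -0.9771  0.0579]
 [-0.2737  0.0003 -0.9618]]
[ 0.044 -0.     0.299  0.005 -0.023  0.004]
```

Emit:
move_arm --motion '[0,0,0.08,0,-0.02,0,1,0.015,0,0.16,0,-0.02,0,1,0.03,0,0.24,0,-0.02,0,1,0.044,0,0.3,0,-0.02,0,1,0.044,0,0.3,0,-0.02,0,1,0.044,0,0.3,0,-0.02,0,1]'

```text
time_s: 14.02
tcp_pos: [0.5468, -0.1988, 0.1432]
ee_rot: [[0.939, -0.213, -0.27], [-0.204, -0.977, 0.058], [-0.276, 0.0, -0.961]]
wrist_force: [-0.1, -0.0, -1.1]
gripper_width: 0.204
```

```bash
cat > look.py <<'E'
from pose import *
import sys
k=sys.argv[1]
s=st(); im,P=wcap('w%s.png'%k); json.dump({k:np.array(v).tolist() for k,v in P.items()},open('P.json','w'))
cv2.imwrite('pics/b.png',cv2.resize(im[150:250,270:370],None,fx=7,fy=6,interpolation=cv2.INTER_CUBIC))
cv2.imwrite('pics/b.png',cv2.resize(im[150:250,270:370],None,fx=6,fy=6,interpolation=cv2.INTER_CUBIC))
im=cap('side','s%s.png'%k); cv2.imwrite('pics/a.png',cv2.resize(im[200:240,290:330],None,fx=10,fy=10,interpolation=cv2.INTER_CUBIC))
E
python3 look.py 18
```

```text
t 14.02 J [ -5.12  29.93   0.46  -2.   -76.45  83.58] p [ 0.5468 -0.1988  0.1432] F [-0.13 -0.01 -1.13] M [-0.109 -0.687  0.031] w 0.204
[[ 0.9391 -0.2126 -0.2699]
 [-0.2045 -0.9771  0.0582]
 [-0.2761  0.0005 -0.9611]]
```

View pics/b.png

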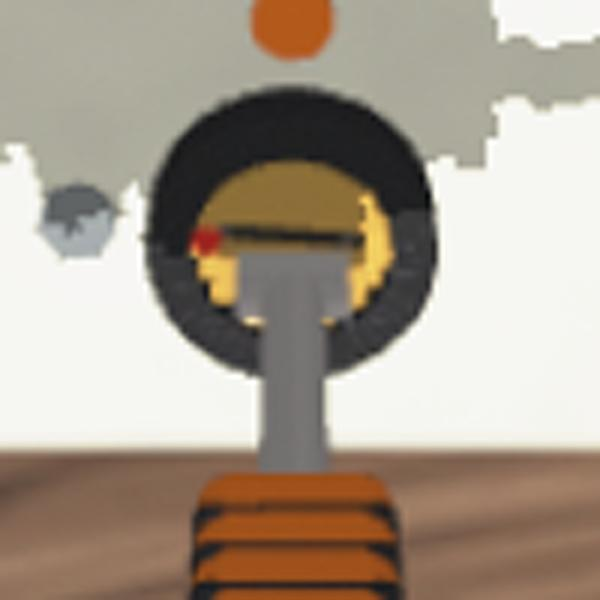

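View pics/a.png

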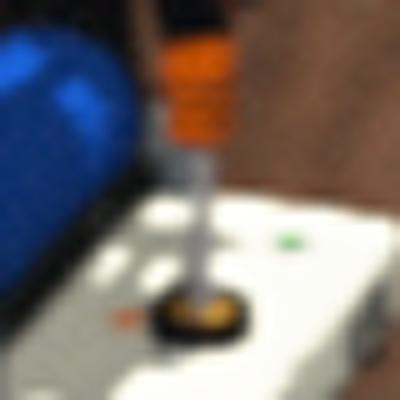

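```bash
python3 - <<'E'
from pose import *
P=json.load(open('P.json'))
f=lambda x,y:(270+x/6,150+y/6)
c=SEL
a=np.radians(-12.3); px=np.array([np.cos(a),np.sin(a),0]); py=np.array([-np.sin(a),np.cos(a),0])
for nm,x,y,z in (('slotL',222,232,.045),('slotR',363,241,.045),('slot top mid',292,229,.045),('tip45',294.5,253,.045),('tip47',294.5,253,.047),('tip49',294.5,253,.049),('tip51',294.5,253,.051)):
    w=onz('wrist',*f(x,y),z,P); print(nm,w,((w-c)@px*1e3).round(2),((w-c)@py*1e3).round(2))
E
python3 mv.py 0 0 -3 3
```

```text
slotL [ 0.5557 -0.1934  0.045 ] 1.15 7.36
slotR [ 0.5511 -0.209   0.045 ] -0.01 -8.94
slot top mid [ 0.5543 -0.2013  0.045 ] 1.53 -0.72
tip45 [ 0.5512 -0.201   0.045 ] -1.58 -1.01
tip47 [ 0.5522 -0.2012  0.047 ] -0.57 -1.01
tip49 [ 0.5532 -0.2014  0.049 ] 0.44 -1.01
tip51 [ 0.5542 -0.2016  0.051 ] 1.46 -1.01
t 14.12 J [ -5.11  29.91   0.49  -2.   -76.45  83.58] p [ 0.5471 -0.1989  0.1436] F [-0.16  0.4  -0.29] M [-0.137 -0.698 -0.047] w 0.201
[[ 0.9394 -0.2126 -0.2691]
 [-0.2045 -0.9771  0.0581]
 [-0.2753  0.0004 -0.9613]]
[ 0.021 -0.     0.072  0.172 -0.004  0.581]
```

Emit:
move_arm --motion '[0.006,0,0.03,0.1,0,0.3,1,0.012,0,0.075,0.17,0,0.58,1,0.012,0,0.075,0.17,0,0.58,1,0.012,0,0.075,0.17,0,0.58,1]'

```text
time_s: 14.45
tcp_pos: [0.5469, -0.199, 0.1405]
ee_rot: [[0.927, -0.264, -0.265], [-0.254, -0.964, 0.073], [-0.275, -0.0, -0.962]]
wrist_force: [0.6, 0.4, -1.3]
gripper_width: 0.205
```

```bash
python3 look.py 19
```

```text
t 14.45 J [ -5.53  30.08   0.6   -2.76 -76.26  81.24] p [ 0.5469 -0.199   0.1405] F [ 0.58  0.41 -1.34] M [-0.241 -0.792  0.009] w 0.205
[[ 0.9274 -0.2642 -0.265 ]
 [-0.254  -0.9645  0.0726]
 [-0.2747 -0.     -0.9615]]
```

View pics/b.png

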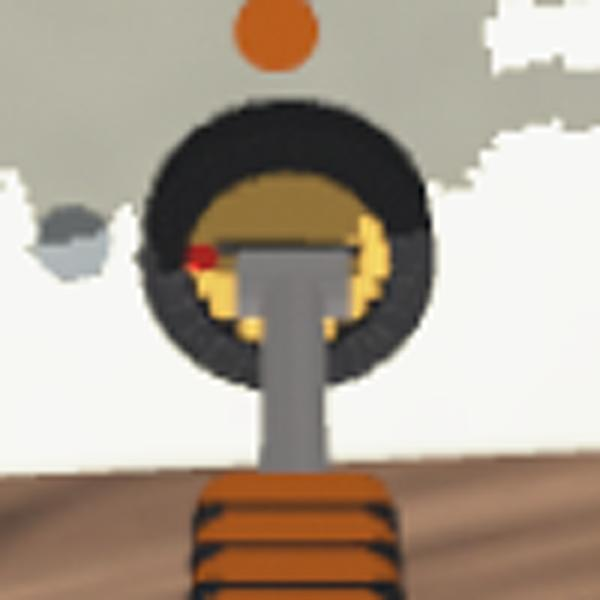

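```bash
python3 mv.py -0.3 0.5 -2.5 3
```

```text
t 14.55 J [ -5.52  30.07   0.59  -2.74 -76.27  81.25] p [ 0.5469 -0.1989  0.1406] F [ 0.3  -0.36 -0.06] M [-0.285 -0.783 -0.017] w 0.204
[[ 0.9274 -0.2638 -0.2652]
 [-0.2537 -0.9646  0.0724]
 [-0.2749  0.0002 -0.9615]]
[ 0.009 -0.012  0.062  0.002 -0.009  0.   ]
```

Emit:
move_arm --motion '[0.005,-0.012,0.03,0,0,0,1,0.009,-0.012,0.06,0,0,0,1,0.009,-0.012,0.06,0,0,0,1,0.009,-0.012,0.06,0,0,0,1]'

```text
time_s: 14.88
tcp_pos: [0.5469, -0.1983, 0.138]
ee_rot: [[0.928, -0.264, -0.265], [-0.254, -0.965, 0.072], [-0.274, 0.0, -0.962]]
wrist_force: [0.2, -0.5, -1.1]
gripper_width: 0.203
```

```bash
python3 look.py 20;  python3 mv.py 0 0 -2 3|tail -1
```

```text
t 14.88 J [ -5.47  30.17   0.39  -2.76 -75.94  81.22] p [ 0.5469 -0.1983  0.138 ] F [ 0.23 -0.52 -1.12] M [-0.323 -1.01  -0.039] w 0.203
[[ 0.9275 -0.2638 -0.2648]
 [-0.2537 -0.9646  0.0723]
 [-0.2745  0.0001 -0.9616]]
[ 0.014 -0.     0.048  0.001 -0.013  0.001]
```

View pics/b.png

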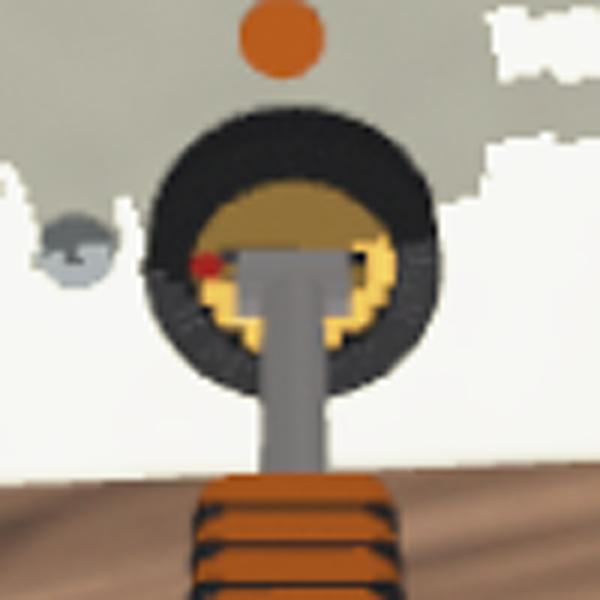

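```bash
python3 mv.py -0.6 0 -1.5 3|tail -1
```

```text
[-0.004  0.001  0.04   0.001 -0.013  0.001]
```

Emit:
move_arm --motion '[-0.004,0,0.02,0,0,0,1,-0.004,0,0.04,0,0,0,1,-0.004,0,0.04,0,0,0,1,-0.004,0,0.04,0,0,0,1]'

```text
time_s: 15.32
tcp_pos: [0.5466, -0.1983, 0.1368]
ee_rot: [[0.928, -0.264, -0.264], [-0.254, -0.965, 0.072], [-0.274, 0.0, -0.962]]
wrist_force: [1.6, -0.4, 0.2]
gripper_width: 0.208
```

```bash
python3 look.py 21;  python3 mv.py 0 0 -2 3|tail -1
```

```text
t 15.32 J [ -5.46  30.19   0.22  -2.76 -75.71  81.22] p [ 0.5466 -0.1983  0.1368] F [ 1.55 -0.37  0.22] M [-0.355 -1.138  0.017] w 0.208
[[ 0.9278 -0.2637 -0.2639]
 [-0.2536 -0.9646  0.072 ]
 [-0.2736  0.0001 -0.9619]]
[ 0.014 -0.     0.048  0.001 -0.023  0.002]
```

View pics/b.png

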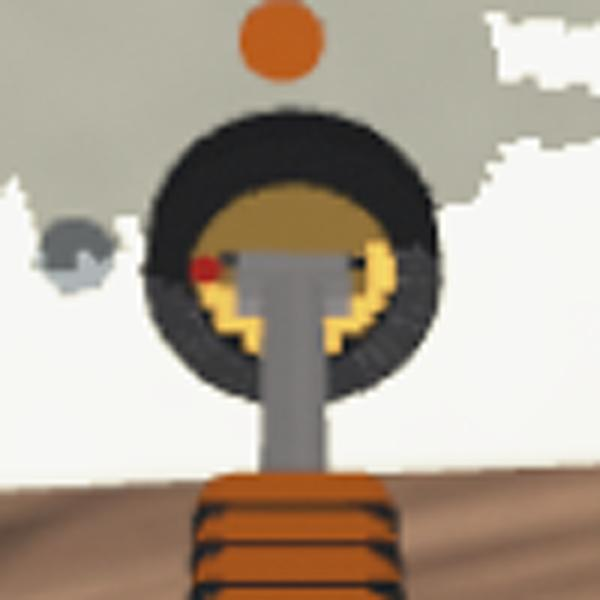

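```bash
python3 mv.py 0.5 0 -2.5 3|tail -1
```

```text
[ 0.029 -0.001  0.057  0.001 -0.023  0.002]
```

Emit:
move_arm --motion '[0.02,0,0.02,0,0,0,1,0.029,0,0.04,0,-0.02,0,1,0.029,0,0.057,0,-0.02,0,1,0.029,0,0.057,0,-0.02,0,1]'

```text
time_s: 15.75
tcp_pos: [0.5473, -0.1986, 0.1365]
ee_rot: [[0.928, -0.263, -0.265], [-0.253, -0.965, 0.071], [-0.275, 0.001, -0.962]]
wrist_force: [0.3, 0.6, 7.8]
gripper_width: 0.204
```

```bash
python3 look.py 22;  python3 mv.py 0 0 -2 3|tail -1
```

```text
t 15.75 J [ -5.46  30.3    0.34  -2.71 -75.79  81.26] p [ 0.5473 -0.1986  0.1365] F [0.28 0.63 7.84] M [ 0.393  0.107 -0.015] w 0.204
[[ 0.9277 -0.2627 -0.2652]
 [-0.2528 -0.9649  0.0715]
 [-0.2747  0.0007 -0.9615]]
[ 0.014 -0.     0.048  0.012 -0.012  0.011]
```

View pics/b.png

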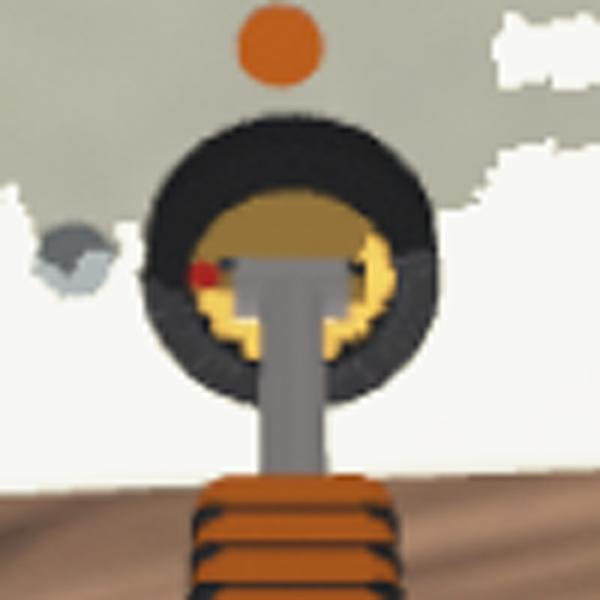

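```bash
cat > turn.py <<'E'
from pose import *
import sys
# turn.py axx axy dz_mm step n  -> rows turning clockwise about vertical through (axx,axy)
ax=np.array([float(sys.argv[1]),float(sys.argv[2]),0]); dz=float(sys.argv[3])/1e3; step=float(sys.argv[4]); n=int(sys.argv[5])
s=st(); 
for k in range(n+1):
    Q=rot(-Z,step*k); rr=s['tcp_pos']-ax; p=ax+Q@rr+Z*dz
    print(np.round(row(p,Q@s['ee_rot'],s),3).tolist())
E
python3 turn.py .5524 -.2003 0.6 5 8
```

```text
t 15.85 J [ -5.47  30.29   0.34  -2.71 -75.79  81.26] p [ 0.5472 -0.1986  0.1365] F [0.58 0.87 8.09] M [ 0.434 -0.003 -0.054] w 0.209
[[ 0.9277 -0.2627 -0.2652]
 [-0.2528 -0.9649  0.0715]
 [-0.2746  0.0007 -0.9616]]
[-0.004, 0.0, -0.014, 0.0, 0.0, 0.0]
[-0.003, -0.012, -0.015, 0.275, -0.001, 0.962]
[-0.001, -0.024, -0.015, 0.549, -0.001, 1.923]
[0.002, -0.035, -0.016, 0.824, -0.002, 2.885]
[0.006, -0.046, -0.017, 1.098, -0.003, 3.846]
[0.011, -0.057, -0.019, 1.373, -0.004, 4.808]
[0.017, -0.067, -0.021, 1.648, -0.004, 5.769]
[0.024, -0.077, -0.022, 1.922, -0.005, 6.731]
[0.031, -0.086, -0.025, 2.197, -0.006, 7.692]
```

Emit:
move_arm --motion '[-0.004,0,-0.014,0,0,0,1,-0.003,-0.012,-0.015,0.275,0,0.962,1,-0.001,-0.024,-0.015,0.55,0,1.92,1,0.002,-0.035,-0.016,0.82,0,2.88,1,0.006,-0.046,-0.017,1.1,0,3.85,1,0.011,-0.057,-0.019,1.37,0,4.8,1,0.017,-0.067,-0.021,1.65,0,5.77,1,0.017,-0.067,-0.021,1.65,0,5.77,1]'

```text
time_s: 16.52
tcp_pos: [0.5488, -0.1962, 0.137]
ee_rot: [[0.675, -0.712, -0.192], [-0.684, -0.702, 0.196], [-0.275, -0.001, -0.962]]
wrist_force: [2.0, 0.5, -0.3]
gripper_width: 0.206
```

```bash
python3 look.py 23;  python3 turn.py .5524 -.2003 0 5 1|tail -2
```

```text
t 16.52 J [ -9.06  29.65   1.96  -9.73 -75.43  57.2 ] p [ 0.5488 -0.1962  0.137 ] F [ 2.02  0.49 -0.29] M [ 0.032 -1.067 -0.112] w 0.206
[[ 0.6754 -0.712  -0.192 ]
 [-0.6845 -0.7021  0.1962]
 [-0.2745 -0.0011 -0.9616]]
[0.0, 0.0, 0.0, 0.0, 0.0, 0.0]
[0.001, -0.012, -0.0, 0.274, 0.0, 0.962]
```

View pics/b.png

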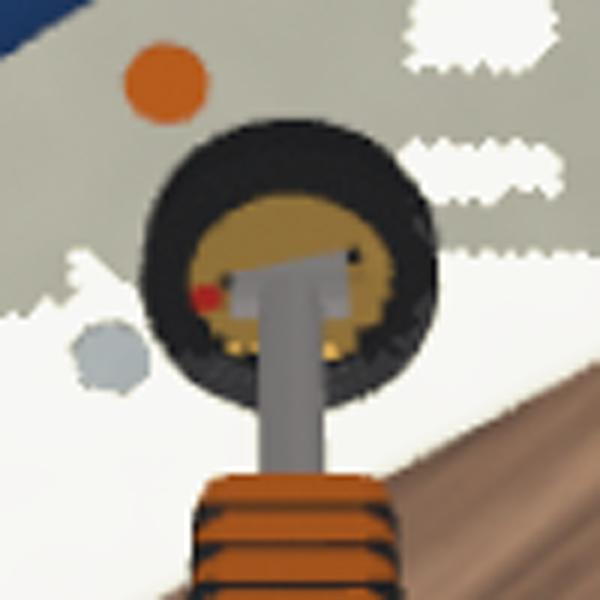

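```bash
python3 turn.py .5524 -.2003 0 5 12|tail -13
```

```text
[0.0, 0.0, 0.0, 0.0, 0.0, 0.0]
[0.001, -0.012, -0.0, 0.274, 0.0, 0.962]
[0.004, -0.024, -0.001, 0.549, 0.0, 1.923]
[0.007, -0.035, -0.002, 0.823, 0.001, 2.885]
[0.012, -0.047, -0.003, 1.098, 0.001, 3.846]
[0.017, -0.057, -0.005, 1.372, 0.001, 4.808]
[0.023, -0.068, -0.007, 1.647, 0.001, 5.77]
[0.03, -0.077, -0.009, 1.921, 0.001, 6.731]
[0.038, -0.086, -0.011, 2.196, 0.001, 7.693]
[0.046, -0.094, -0.013, 2.47, 0.002, 8.654]
[0.055, -0.102, -0.016, 2.745, 0.002, 9.616]
[0.065, -0.108, -0.019, 3.019, 0.002, 10.577]
[0.075, -0.114, -0.022, 3.294, 0.002, 11.539]
```

Emit:
move_arm --motion '[0.001,-0.012,0,0.274,0,0.962,1,0.004,-0.024,-0.001,0.55,0,1.92,1,0.007,-0.035,-0.002,0.82,0,2.88,1,0.012,-0.047,-0.003,1.1,0,3.85,1,0.017,-0.057,-0.005,1.37,0,4.8,1,0.023,-0.068,-0.007,1.65,0,5.77,1,0.03,-0.077,-0.009,1.92,0,6.73,1,0.03,-0.077,-0.009,1.92,0,6.73,1]'

```text
time_s: 17.28
tcp_pos: [0.5516, -0.1946, 0.137]
ee_rot: [[0.165, -0.985, -0.046], [-0.947, -0.171, 0.271], [-0.275, -0.001, -0.962]]
wrist_force: [1.8, 1.8, 0.9]
gripper_width: 0.204
```

```bash
python3 look.py 24;  python3 turn.py .5524 -.2003 0 5 7|tail -8
```

```text
t 17.28 J [-12.01  27.    -0.32 -15.82 -69.46  28.35] p [ 0.5516 -0.1946  0.137 ] F [1.79 1.78 0.87] M [-0.201 -0.776 -0.127] w 0.204
[[ 0.1651 -0.9852 -0.0464]
 [-0.9472 -0.1715  0.2708]
 [-0.2748 -0.0007 -0.9615]]
[0.0, 0.0, 0.0, 0.0, 0.0, 0.0]
[0.001, -0.013, -0.0, 0.275, 0.0, 0.962]
[0.004, -0.025, -0.001, 0.549, 0.0, 1.923]
[0.007, -0.037, -0.002, 0.824, 0.0, 2.885]
[0.012, -0.049, -0.003, 1.099, 0.0, 3.846]
[0.017, -0.06, -0.005, 1.373, 0.0, 4.808]
[0.024, -0.071, -0.007, 1.648, 0.0, 5.769]
[0.031, -0.081, -0.009, 1.922, 0.0, 6.731]
```

View pics/b.png

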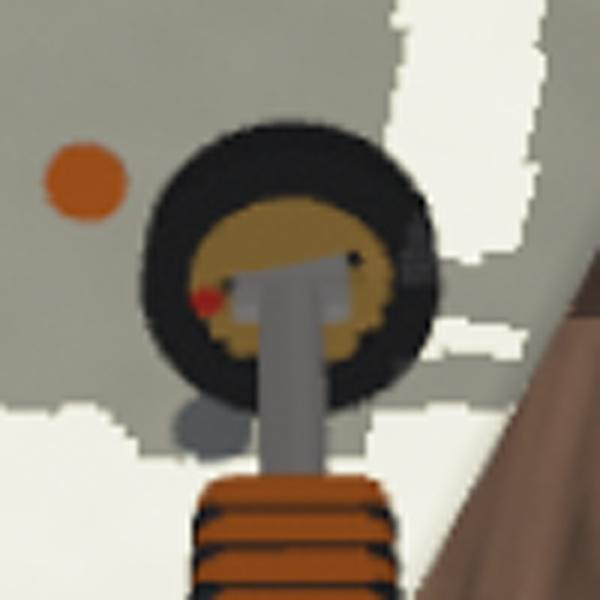

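Emit:
move_arm --motion '[0.001,-0.013,0,0.275,0,0.962,1,0.004,-0.025,-0.001,0.55,0,1.92,1,0.007,-0.037,-0.002,0.82,0,2.88,1,0.012,-0.049,-0.003,1.1,0,3.85,1,0.017,-0.06,-0.005,1.37,0,4.8,1,0.024,-0.071,-0.007,1.65,0,5.77,1,0.024,-0.071,-0.007,1.65,0,5.77,1]'

```text
time_s: 17.97
tcp_pos: [0.5545, -0.1946, 0.137]
ee_rot: [[-0.326, -0.941, 0.094], [-0.905, 0.339, 0.258], [-0.275, -0.0, -0.962]]
wrist_force: [1.5, 0.6, -0.6]
gripper_width: 0.208
```

```bash
python3 look.py 25;  python3 turn.py .5524 -.2003 0 2 4|tail -5
```

```text
t 17.97 J [-12.66  23.68  -4.99 -18.22 -60.54   1.74] p [ 0.5545 -0.1946  0.137 ] F [ 1.54  0.63 -0.55] M [-0.086 -0.496 -0.018] w 0.208
[[-0.3262 -0.9407  0.0935]
 [-0.9046  0.3394  0.2581]
 [-0.2745 -0.0004 -0.9616]]
[0.0, 0.0, 0.0, 0.0, 0.0, 0.0]
[0.0, -0.005, -0.0, 0.11, -0.0, 0.385]
[0.001, -0.011, -0.0, 0.22, -0.0, 0.769]
[0.001, -0.016, -0.0, 0.329, -0.0, 1.154]
[0.002, -0.021, -0.001, 0.439, -0.001, 1.539]
```

View pics/b.png

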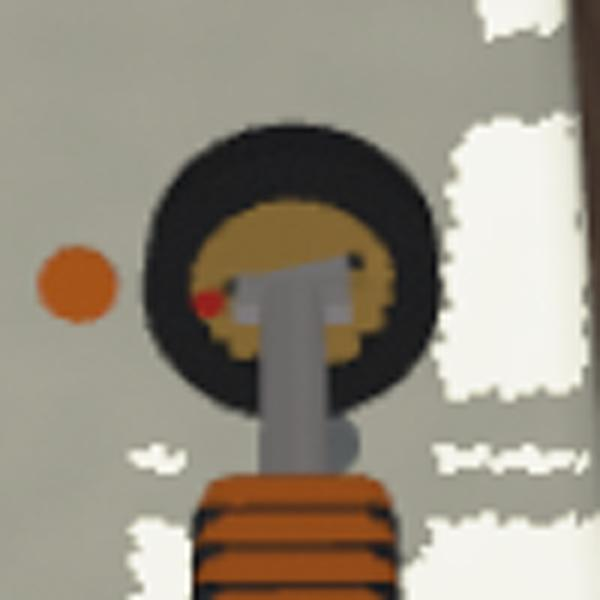

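Emit:
move_arm --motion '[0,-0.005,0,0.11,0,0.385,1,0.001,-0.011,0,0.22,0,0.77,1,0.001,-0.016,0,0.33,0,1.15,1,0.001,-0.016,0,0.33,0,1.15,1,0.001,-0.016,0,0.33,0,1.15,1]'

```text
time_s: 18.48
tcp_pos: [0.5553, -0.1947, 0.1369]
ee_rot: [[-0.414, -0.903, 0.117], [-0.868, 0.43, 0.248], [-0.274, 0.001, -0.962]]
wrist_force: [1.1, 1.5, 1.6]
gripper_width: 0.206
```

```bash
python3 look.py 26
```

```text
t 18.48 J [-12.51  23.06  -6.01 -18.25 -58.63  -3.71] p [ 0.5553 -0.1947  0.1369] F [1.11 1.53 1.62] M [ 0.13  -0.179  0.033] w 0.206
[[-0.4135 -0.9029  0.1174]
 [-0.8682  0.4299  0.2478]
 [-0.2742  0.0006 -0.9617]]
```

View pics/b.png

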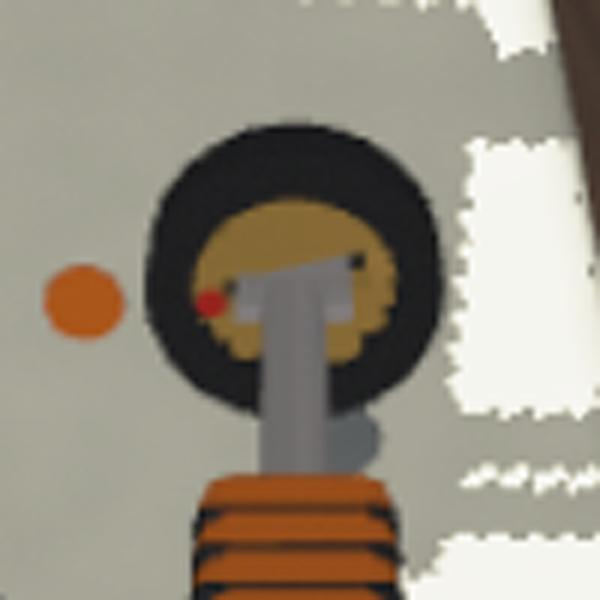

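```bash
cat > ang.py <<'E'
from pose import *
P=json.load(open('P.json')); f=lambda x,y:(270+x/6,150+y/6)
im=cv2.imread('pics/w26.png')
import sys
pts=json.loads(sys.argv[1]); red,org,L,R_=[onz('wrist',*f(*q),z,P) for q,z in zip(pts,(.045,.038,.045,.045))]
an=lambda v:np.degrees(np.arctan2(v[1],v[0]))
print('slot dir',an(L-R_),'len',np.linalg.norm(L-R_)); c=(L+R_)/2; print('slot mid',c,'mid->orange',an(org-c),'red',an(red-c))
E
python3 ang.py '[[210,303],[84,302],[231,287],[358,260]]'; python3 turn.py .5524 -.2003 0 2 4|tail -5
```

```text
slot dir -12.00130070062428 len 0.01481429595868351
slot mid [ 0.5517 -0.2016  0.045 ] mid->orange -9.074955653314637 red -4.019362367717098
[0.0, 0.0, 0.0, 0.0, 0.0, 0.0]
[0.0, -0.005, -0.0, 0.11, -0.0, 0.385]
[0.001, -0.011, -0.0, 0.219, -0.001, 0.769]
[0.001, -0.016, -0.0, 0.329, -0.001, 1.154]
[0.002, -0.022, -0.001, 0.439, -0.001, 1.539]
```

Emit:
move_arm --motion '[0,-0.005,0,0.11,0,0.385,1,0.001,-0.011,0,0.22,0,0.77,1,0.001,-0.011,0,0.22,0,0.77,1,0.001,-0.011,0,0.22,0,0.77,1]'

```text
time_s: 18.92
tcp_pos: [0.5557, -0.1949, 0.1369]
ee_rot: [[-0.472, -0.871, 0.134], [-0.838, 0.491, 0.239], [-0.274, 0.001, -0.962]]
wrist_force: [0.1, 1.4, 1.6]
gripper_width: 0.204
```

```bash
python3 look.py 27
```

```text
t 18.92 J [-12.36  22.6   -6.8  -18.18 -57.21  -7.6 ] p [ 0.5557 -0.1949  0.1369] F [0.09 1.36 1.57] M [ 0.26  -0.123  0.101] w 0.204
[[-0.4725 -0.8711  0.134 ]
 [-0.8376  0.4911  0.2392]
 [-0.2741  0.0008 -0.9617]]
```

View pics/b.png

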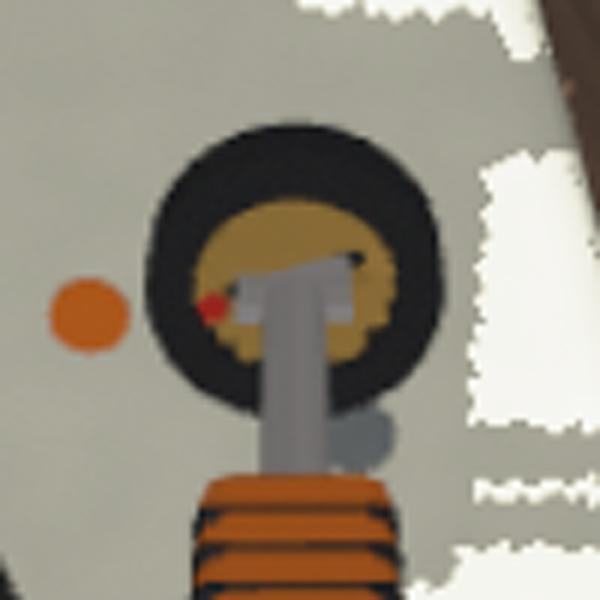

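```bash
python3 turn.py .5524 -.2003 0 -5 2|tail -3; python3 - <<'E'
from pose import *
s=r.sense()
Q=rot(-Z,-10); ax=np.array([.5524,-.2003,0]); p=ax+Q@(s['tcp_pos']-ax)
for h in (.01,.03,.06): print(row(p+Z*h,Q@s['ee_rot'],s))
E
```

```text
[0.0, 0.0, 0.0, 0.0, 0.0, 0.0]
[0.0, 0.014, -0.0, -0.274, 0.001, -0.962]
[0.001, 0.027, -0.0, -0.548, 0.002, -1.923]
[-0.067  0.028 -0.241 -0.548  0.002 -1.923]
[-0.204  0.028 -0.722 -0.548  0.002 -1.923]
[-0.41   0.029 -1.443 -0.548  0.002 -1.923]
```

Emit:
move_arm --motion '[0,0.014,0,-0.27,0,-0.96,1,0,0.027,0,-0.55,0,-1.92,1,0,0.027,0,-0.55,0,-1.92,1,-0.03,0.027,-0.1,-0.55,0,-1.92,1,-0.067,0.028,-0.24,-0.55,0,-1.92,1,-0.13,0.028,-0.48,-0.55,0,-1.92,1,-0.2,0.028,-0.72,-0.55,0,-1.92,1,-0.41,0.029,-1.44,-0.55,0,-1.92,1,-0.41,0.029,-1.44,-0.55,0,-1.92,1,-0.41,0.029,-1.44,-0.55,0,-1.92,1]'

```text
time_s: 19.85
tcp_pos: [0.556, -0.195, 0.2001]
ee_rot: [[-0.319, -0.943, 0.096], [-0.907, 0.333, 0.257], [-0.275, -0.005, -0.962]]
wrist_force: [0.2, -0.0, -1.6]
gripper_width: 0.204
```

```bash
python3 look.py 28; python3 - <<'E'
from pose import *
im=cv2.imread('pics/w28.png'); cv2.imwrite('pics/b.png',cv2.resize(im[110:230,260:380],None,fx=5,fy=5,interpolation=cv2.INTER_CUBIC))
E
```

```text
t 19.85 J [-12.56  20.37  -0.69 -17.11 -67.6   -0.5 ] p [ 0.556  -0.195   0.2001] F [ 0.25 -0.04 -1.57] M [-0.488  0.131  0.026] w 0.204
[[-0.3193 -0.9428  0.0963]
 [-0.907   0.3334  0.2571]
 [-0.2745 -0.0053 -0.9616]]
```

View pics/b.png

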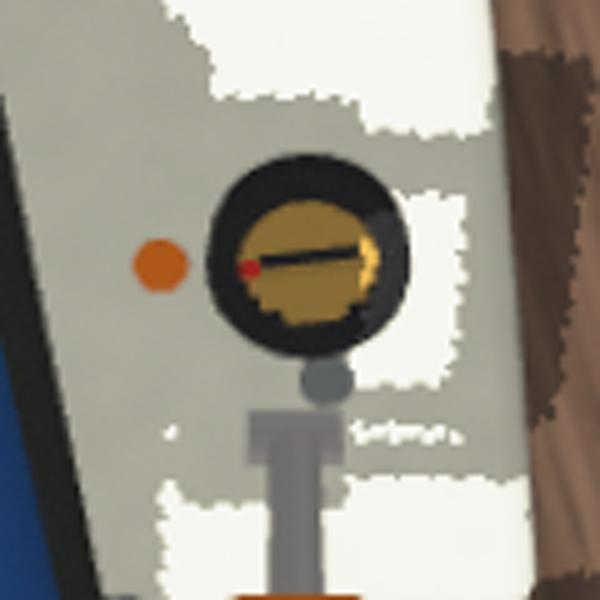

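View pics/w28.png

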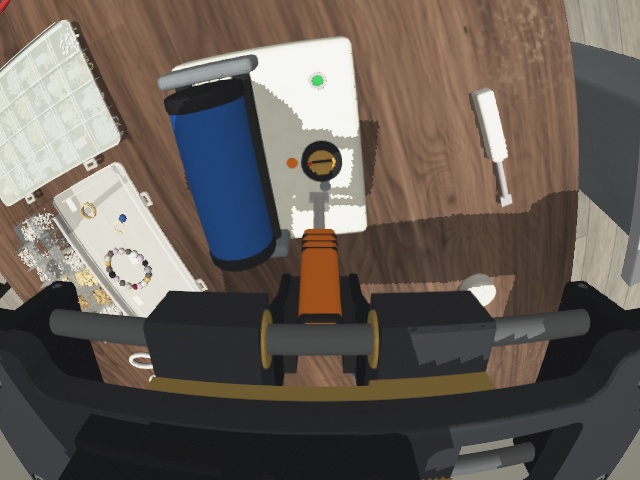

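```bash
python3 - <<'E'
from pose import *
P=json.load(open('P.json')); f=lambda x,y:(260+x/5,110+y/5)
a=onz('wrist',*f(250,265),.045,P);b=onz('wrist',*f(360,251),.045,P); an=lambda v:np.degrees(np.arctan2(v[1],v[0]))
print('slot',an(a-b)); o=onz('wrist',*f(161,265),.038,P); g=onz('wrist',*f(328,381),.038,P); print('o-g',an(o-g), 'expected', PY-45)
# return: waypoint orientation, above rest
RG=np.array([[.9388,.1132,.3252],[.1068,-.9936,.0375],[.3274,-.0005,-.9449]]); PG=np.array([.5638,.0448,.0937])
np.savez('grasp.npz',R=RG,p=PG)
p1,R1=sel2(16,0,-1,up=.085); print('W1',row(p1,R1))
for up in (.13,): print('W2',PG+AX*up,row(PG+AX*up,RG), [q.round(0) for q in ik(PG+AX*up,RG,pr,sg,12)])
E
```

```text
slot -11.446715036611407
o-g -57.11363032906751 expected -57.3
W1 [  0.009   0.114  -0.59   -5.342  -0.001 -18.688]
W2 [0.4897 0.0364 0.2002] [ -4.727   3.448   1.274   0.657   4.417 -23.435] [array([ 27.,   1., -38.,  12., -34.,  60.])]
```

Emit:
move_arm --motion '[0,0,-0.3,-0.35,0,-1.2,1,0,0.02,-0.59,-0.7,0,-2.5,1,0,0.03,-0.59,-1.05,0,-3.75,1,0,0.04,-0.59,-1.4,0,-5,1,0,0.04,-0.59,-1.8,0,-6.25,1,0,0.05,-0.59,-2.15,0,-7.5,1,0,0.06,-0.59,-2.5,0,-8.75,1,0,0.06,-0.59,-2.85,0,-10,1,0,0.07,-0.59,-3.2,0,-11.25,1,0,0.08,-0.59,-3.55,0,-12.5,1,0,0.09,-0.59,-3.9,0,-13.75,1,0,0.1,-0.59,-4.3,0,-15,1,0,0.1,-0.59,-4.65,0,-16.25,1,0,0.11,-0.59,-5,0,-17.5,1,0,0.11,-0.59,-5.34,0,-18.69,1,0,0.11,-0.59,-5.34,0,-18.69,1]'

```text
time_s: 21.28
tcp_pos: [0.5478, -0.1979, 0.2185]
ee_rot: [[0.939, -0.21, -0.272], [-0.202, -0.978, 0.058], [-0.278, 0.0, -0.961]]
wrist_force: [0.0, -0.1, -0.7]
gripper_width: 0.205
```

```bash
python3 - <<'E'
from pose import *
st(); G=np.load('grasp.npz'); print(row(G['p']+AX*.14,G['R']))
E
```

```text
t 21.28 J [ -5.02  26.74   6.33  -1.97 -85.63  83.33] p [ 0.5478 -0.1979  0.2185] F [ 0.04 -0.07 -0.68] M [-0.118 -0.697  0.022] w 0.205
[[ 0.9392 -0.2099 -0.2719]
 [-0.2016 -0.9777  0.0583]
 [-0.2781  0.0001 -0.9606]]
[-2.604 -5.375  1.017  0.104  6.988 -3.78 ]
```

Emit:
move_arm --motion '[-0.4,-0.7,0.05,0,0.6,-0.4,1,-0.8,-1.5,0.15,0.02,1.6,-0.9,1,-1.2,-2.3,0.3,0.03,2.6,-1.4,1,-1.6,-3.1,0.45,0.05,3.6,-1.9,1,-2,-3.9,0.6,0.06,4.6,-2.5,1,-2.3,-4.6,0.75,0.08,5.6,-3,1,-2.5,-5.2,0.9,0.09,6.5,-3.5,1,-2.6,-5.37,1.02,0.1,6.99,-3.78,1,-2.6,-5.37,1.02,0.1,6.99,-3.78,1,-2.6,-5.37,1.02,0.1,6.99,-3.78,1,-2.6,-5.37,1.02,0.1,6.99,-3.78,1,-2.6,-5.37,1.02,0.1,6.99,-3.78,1]'

```text
time_s: 22.28
tcp_pos: [0.4854, 0.0352, 0.2088]
ee_rot: [[0.939, 0.11, 0.326], [0.104, -0.994, 0.037], [0.328, -0.001, -0.945]]
wrist_force: [0.7, -0.1, -1.3]
gripper_width: 0.201
```

```bash
python3 - <<'E'
from pose import *
st(); G=np.load('grasp.npz')
for u in (.13,.09,.05,.02,.004): print(u,row(G['p']+AX*u,G['R']))
im,P=wcap('w30.png'); cv2.imwrite('pics/b.png',cv2.resize(im[80:340,200:440],None,fx=2.3,fy=2.3,interpolation=cv2.INTER_CUBIC))
E
```

```text
t 22.28 J [ 27.45  -0.38 -37.21  11.58 -35.76  60.51] p [0.4854 0.0352 0.2088] F [ 0.75 -0.05 -1.28] M [-0.125  0.722 -0.011] w 0.201
[[ 0.9389  0.1104  0.3259]
 [ 0.1039 -0.9939  0.0371]
 [ 0.328  -0.0009 -0.9447]]
0.13 [ 0.033 -0.017  0.239  0.006 -0.008 -0.033]
0.09 [ 0.306 -0.018  1.201  0.006 -0.008 -0.033]
0.05 [ 0.579 -0.019  2.163  0.006 -0.008 -0.033]
0.02 [ 0.784 -0.019  2.885  0.006 -0.008 -0.033]
0.004 [ 0.894 -0.02   3.27   0.006 -0.008 -0.033]
```

View pics/b.png

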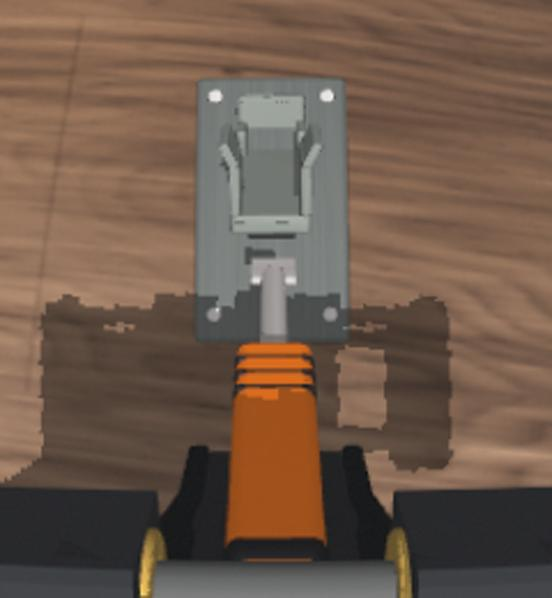

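```bash
python3 - <<'E'
from pose import *
G=np.load('grasp.npz')
for u,o in ((.13,.005),(.09,.005),(.05,.005),(.03,.005)): print(u,row(G['p']+AX*u+OPEN*o,G['R']))
E
```

```text
0.13 [ 0.157 -0.019  0.202  0.008 -0.005 -0.031]
0.09 [ 0.43  -0.02   1.164  0.008 -0.005 -0.031]
0.05 [ 0.704 -0.021  2.126  0.008 -0.005 -0.031]
0.03 [ 0.84  -0.022  2.607  0.008 -0.005 -0.031]
```

Emit:
move_arm --motion '[0.16,-0.02,0.2,0,0,-0.03,1,0.3,-0.02,0.7,0,0,-0.03,1,0.43,-0.02,1.16,0,0,-0.03,1,0.57,-0.02,1.65,0,0,-0.03,1,0.7,-0.02,2.13,0,0,-0.03,1,0.84,-0.02,2.6,0,0,-0.03,1,0.84,-0.02,2.6,0,0,-0.03,1,0.84,-0.02,2.6,0,0,-0.03,1]'

```text
time_s: 23.0
tcp_pos: [0.5512, 0.0425, 0.1197]
ee_rot: [[0.94, 0.111, 0.323], [0.106, -0.994, 0.035], [0.325, 0.001, -0.946]]
wrist_force: [-0.2, 0.4, -0.0]
gripper_width: 0.203
```

```bash
python3 - <<'E'
from pose import *
st(); G=np.load('grasp.npz')
for u,o in ((.03,.005),(.015,.005),(.005,.004),(.003,.001)): print(u,row(G['p']+AX*u+OPEN*o,G['R']))
im,P=wcap('w31.png'); cv2.imwrite('pics/b.png',cv2.resize(im[100:330,220:420],None,fx=2.6,fy=2.6,interpolation=cv2.INTER_CUBIC))
im=cap('side','s31.png'); cv2.imwrite('pics/a.png',cv2.resize(im[210:310,230:340],None,fx=5,fy=5,interpolation=cv2.INTER_CUBIC))
E
```

```text
t 23.0 J [ 23.86  13.11 -37.99  15.59 -21.52  58.88] p [0.5512 0.0425 0.1197] F [-0.24  0.43 -0.02] M [-0.139  0.805  0.043] w 0.203
[[ 0.9399  0.1112  0.3228]
 [ 0.1055 -0.9938  0.035 ]
 [ 0.3247  0.0012 -0.9458]]
0.03 [ 0.004 -0.022 -0.037  0.025  0.032 -0.016]
0.015 [ 0.108 -0.023  0.323  0.025  0.032 -0.016]
0.005 [ 0.153 -0.023  0.57   0.025  0.032 -0.016]
0.003 [ 0.095 -0.023  0.639  0.025  0.032 -0.016]
```

View pics/b.png

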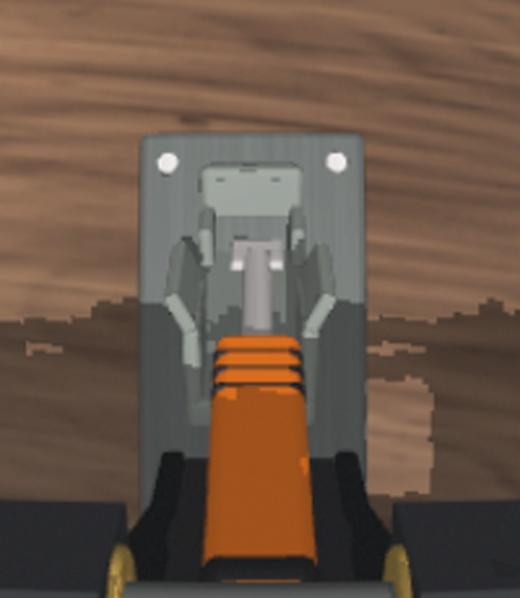

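View pics/a.png

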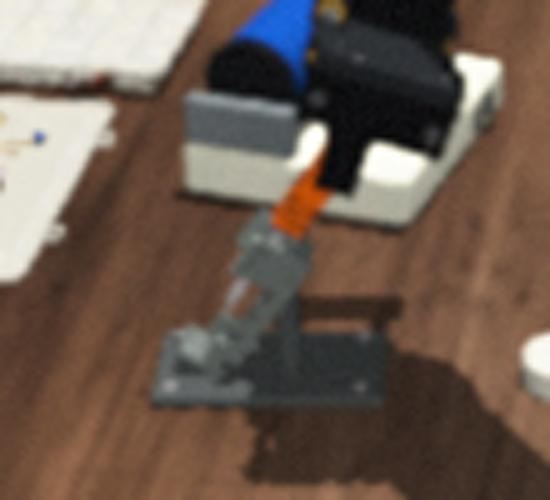

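Emit:
move_arm --motion '[0.004,-0.023,0,0.02,0.03,0,1,0.06,-0.023,0.15,0.02,0.03,0,1,0.11,-0.023,0.32,0.02,0.03,0,1,0.13,-0.023,0.45,0.02,0.03,0,1,0.15,-0.023,0.57,0.02,0.03,0,1,0.15,-0.023,0.57,0.02,0.03,0,1,0.15,-0.023,0.57,0.02,0.03,0,1]'

```text
time_s: 23.68
tcp_pos: [0.5639, 0.0452, 0.1014]
ee_rot: [[0.938, 0.113, 0.327], [0.106, -0.994, 0.038], [0.329, -0.001, -0.944]]
wrist_force: [-0.1, -0.4, -0.4]
gripper_width: 0.203
```

```bash
python3 - <<'E'
from pose import *
st(); G=np.load('grasp.npz')
for u,o in ((.005,.004),(.003,.001),(.003,0)): print(u,row(G['p']+AX*u+OPEN*o,G['R']))
im,P=wcap('w32.png'); cv2.imwrite('pics/b.png',cv2.resize(im[130:330,220:420],None,fx=2.6,fy=2.6,interpolation=cv2.INTER_CUBIC))
im=cap('side','s32.png'); cv2.imwrite('pics/a.png',cv2.resize(im[210:310,230:340],None,fx=5,fy=5,interpolation=cv2.INTER_CUBIC))
E
```

```text
t 23.68 J [ 23.26  15.72 -38.42  17.57 -18.17  57.32] p [0.5639 0.0452 0.1014] F [-0.15 -0.39 -0.39] M [-0.173  0.765 -0.031] w 0.203
[[ 0.9383  0.1125  0.3271]
 [ 0.1058 -0.9937  0.0381]
 [ 0.3293 -0.0012 -0.9442]]
0.005 [-0.005  0.01   0.032 -0.005 -0.023 -0.01 ]
0.003 [-0.064  0.01   0.101 -0.005 -0.023 -0.01 ]
0.003 [-0.088  0.01   0.108 -0.005 -0.023 -0.01 ]
```

View pics/b.png

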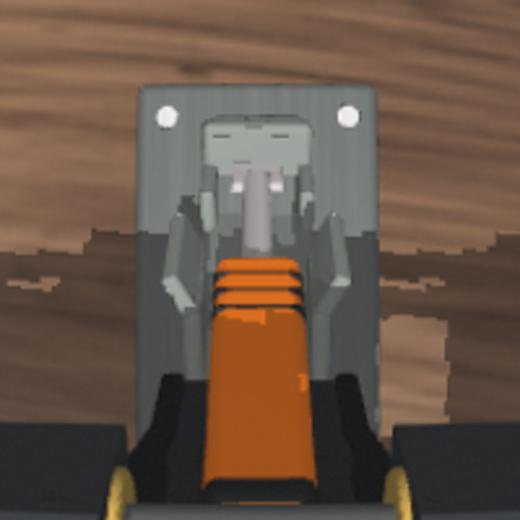

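View pics/a.png

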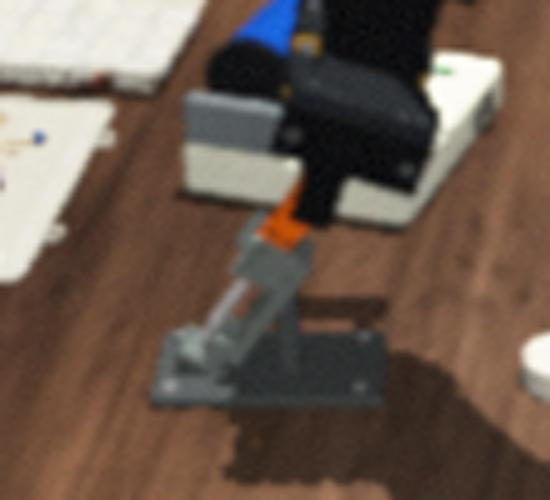

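Seated between the walls and centred. I'll lower the last few mm and check the force.

Emit:
move_arm --motion '[-0.03,0.005,0.06,0,0,0,1,-0.07,0.01,0.1,0,0,0,1,-0.07,0.01,0.1,0,0,0,1,-0.07,0.01,0.1,0,0,0,1]'

```text
time_s: 24.12
tcp_pos: [0.5626, 0.0447, 0.0971]
ee_rot: [[0.938, 0.113, 0.328], [0.106, -0.994, 0.038], [0.33, -0.001, -0.944]]
wrist_force: [-0.0, -0.8, -0.7]
gripper_width: 0.203
```

```bash
python3 - <<'E'
from pose import *
st(); G=np.load('grasp.npz')
print(row(G['p'],G['R']))
for u in (.05,.12): print(row(G['p']+AX*u,G['R']))
E
```

```text
t 24.12 J [ 23.16  15.96 -39.22  18.53 -17.12  56.41] p [0.5626 0.0447 0.0971] F [-0.   -0.83 -0.66] M [-0.138  0.81   0.   ] w 0.203
[[ 0.938   0.1125  0.3278]
 [ 0.1058 -0.9936  0.0385]
 [ 0.33   -0.0014 -0.944 ]]
[ 0.     0.     0.091 -0.007 -0.032 -0.011]
[-0.339 -0.001 -1.112 -0.007 -0.032 -0.011]
[-0.813 -0.002 -2.797 -0.007 -0.032 -0.011]
```

Emit:
move_arm --motion '[0,0,0.03,0,0,0,1,0,0,0.05,0,0,0,1,0,0,0.05,0,0,0,0.5,0,0,0.05,0,0,0,0.2,0,0,0.05,0,0,0,0,0,0,0.05,0,0,0,-0.3,0,0,0.05,0,0,0,-0.4,0,0,0.05,0,0,0,-0.4,0,0,0.05,0,0,0,-0.4,0,0,0.05,0,0,0,-0.4]'

```text
time_s: 24.95
tcp_pos: [0.5633, 0.0448, 0.0953]
ee_rot: [[0.938, 0.113, 0.328], [0.106, -0.994, 0.038], [0.33, -0.001, -0.944]]
wrist_force: [0.5, -0.9, 0.2]
gripper_width: 0.666
```

```bash
python3 - <<'E'
from pose import *
st(); G=np.load('grasp.npz')
for u in (.05,.12): print(row(G['p']+AX*u,G['R']))
im,P=wcap('w33.png'); cv2.imwrite('pics/b.png',cv2.resize(im[130:330,220:420],None,fx=2.6,fy=2.6,interpolation=cv2.INTER_CUBIC))
im=cap('side','s33.png'); cv2.imwrite('pics/a.png',cv2.resize(im[210:310,230:340],None,fx=5,fy=5,interpolation=cv2.INTER_CUBIC))
E
```

```text
t 24.95 J [ 23.1   16.18 -39.36  18.85 -16.77  56.13] p [0.5633 0.0448 0.0953] F [ 0.46 -0.89  0.17] M [-0.147  0.659 -0.008] w 0.666
[[ 0.938   0.1126  0.3279]
 [ 0.1058 -0.9936  0.0385]
 [ 0.3301 -0.0014 -0.9439]]
[-0.34  -0.    -1.162 -0.008 -0.033 -0.01 ]
[-0.814 -0.002 -2.846 -0.008 -0.033 -0.01 ]
```

View pics/b.png

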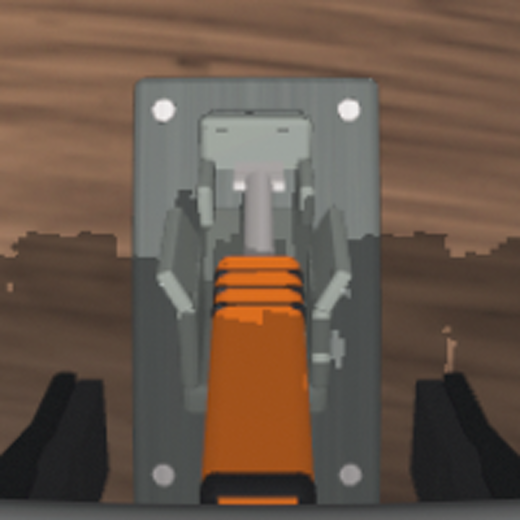

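View pics/a.png

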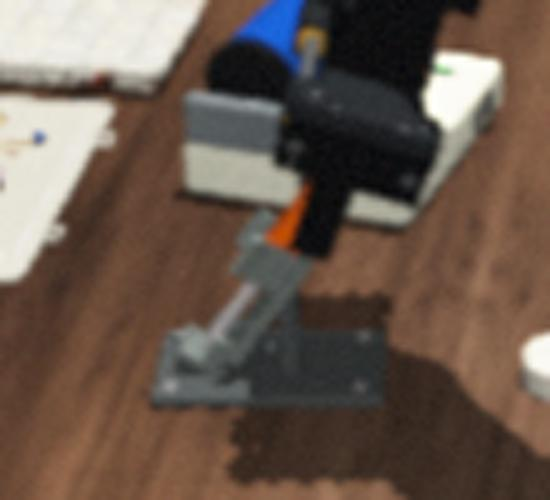

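Released and lying in the rest. Retreat along the axis.

Emit:
move_arm --motion '[-0.1,0,-0.3,0,0,0,-0.4,-0.22,0,-0.75,0,0,0,-0.4,-0.34,0,-1.16,0,0,0,-0.4,-0.5,0,-1.7,0,0,0,-0.4,-0.65,0,-2.3,0,0,0,-0.4,-0.8,0,-2.85,0,0,0,-0.4,-0.8,0,-2.85,0,0,0,-0.4,-0.8,0,-2.85,0,0,0,-0.4,-0.8,0,-2.85,0,0,0,-0.4,-0.8,0,-2.85,0,0,0,-0.4]'

```text
time_s: 25.88
tcp_pos: [0.4957, 0.0368, 0.1911]
ee_rot: [[0.939, 0.112, 0.326], [0.106, -0.994, 0.038], [0.328, -0.001, -0.945]]
wrist_force: [0.3, 0.4, 0.2]
gripper_width: 0.703
```

```bash
python3 - <<'E'
from pose import *
st()
im,P=wcap('w34.png'); print('top pred',proj('wrist',FOOT+.13*AX,P),'foot',proj('wrist',FOOT,P)); 
im=cap('side','s34.png'); cv2.imwrite('pics/a.png',cv2.resize(im[180:310,220:340],None,fx=4.5,fy=4.5,interpolation=cv2.INTER_CUBIC))
print('side pred top',proj('side',FOOT+.13*AX),proj('side',FOOT)); cap('top','t34.png')
E
```

```text
t 25.88 J [ 26.85   1.95 -37.92  12.15 -32.68  60.35] p [0.4957 0.0368 0.1911] F [0.33 0.45 0.16] M [-0.091  0.732  0.033] w 0.703
[[ 0.9387  0.1123  0.3259]
 [ 0.1058 -0.9937  0.0375]
 [ 0.328  -0.0008 -0.9447]]
top pred [317.6544 200.8133] foot [318.1963 138.7922]
side pred top [297.2299 245.1682] [271.0891 279.7087]
```

View pics/w34.png

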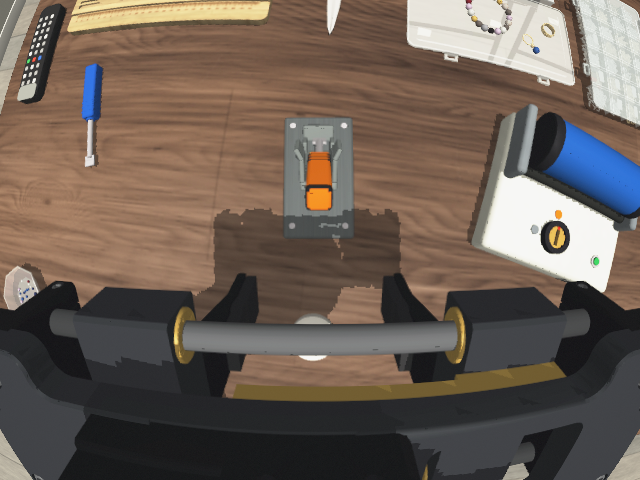

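View pics/a.png

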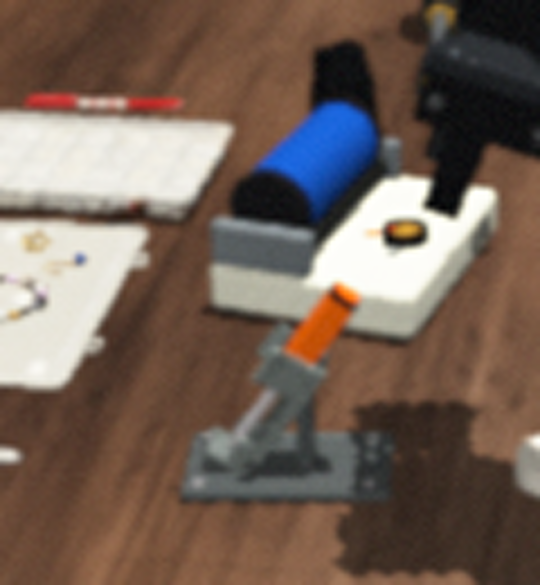

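View pics/t34.png

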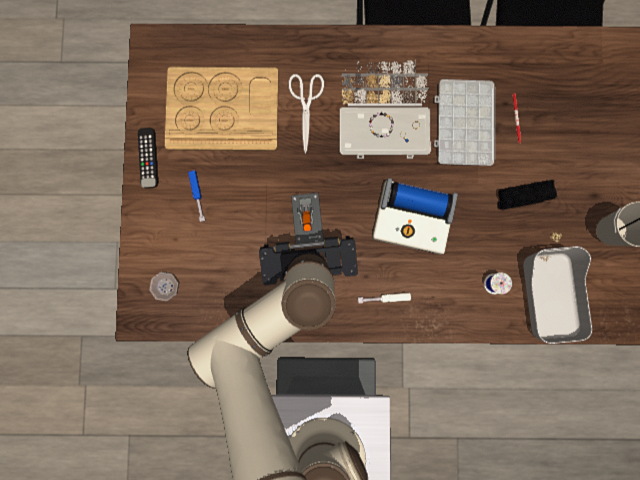

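```bash
python3 -c "
from station import r
print(r.finish_job())"
```

```text
the job is handed in; nothing more can be done
None
```

The job is handed in at about 26 s of the 72 s allowed. The screwdriver is back in the rest, let go, and the selector stands at the orange dot.

**What I did**
- I picked the orange screwdriver off the table, laid it in the slanted rest, let go, and took it again by the end of its handle.
- I lowered the blade into the slot and turned the selector clockwise until the stop held it, then backed off the play and lifted out.
- I laid the screwdriver back in the rest, let go and retreated clear.

**Last checks**
- **Selector:** the red index points at the orange dot. The slot measured about -11.4°, against about -12.1° for the polisher, so it is within 1° of the stop.
- **Screwdriver:** in both the wrist and side pictures the handle's end is within about 1–2 pixels of the home position I computed.
- **Bystanders:** the dish and the spool are where they started in the top view. The jar is hidden by the arm there. I saw it only in part in the wrist picture, upright and clear of the gripper, and did not measure it.
- **Forces:** the highest wrist reading at my stops was about 8 N, when the blade met the slot floor.

**What failed or disagreed**
- **Grip not exactly in line:** the fingers were about 16° off the shaft, because the fully in-line pose at the rest was out of the arm's joint range.
- **Wrist-camera fixes:** several early position fixes from the wrist camera were up to 13 mm off because the arm was still settling. I retook the critical ones.
- **Tip height:** my two-camera fix of the tip missed by about 7 mm, so I found the slot by close-up picture and touch instead.

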